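# Rerack carved stones in reverse order

### The arm

A 6-joint arm with a two-finger parallel gripper is mounted at the origin on the work surface. World frame = base frame: x ahead of the robot, y to its left, z up, the work surface at z = 0. Lengths are in m, angles in rad, forces in N, time in s.
With the tool pointing down it reaches from about 0.15 to 0.775 m from the base axis. Payload 6.1 kg.
Tool frame: the origin (TCP) lies at the very end of the fingers, on their centre line; the grasp point (between the pads) lies 19 mm behind it; x points along the fingers, z is the direction in which the jaws open and shut, and the axes are right-handed (so a half turn about x gives the same grasp; the last joint's range is limited). The gripper opens to 85 mm and grips with 20 to 120 N. Pads are 22 mm wide; open, the fingers measure 114 mm over their backs; the gripper's body (76 mm by 85 mm) begins 54 mm behind the grasp point. The pads swing forward as they close: fully open they stand 13 mm farther back than shut.
Start: joints at [-1.241, 0.126, -0.04, 1.405, 0, 1.571], TCP at [0.17, -0.497, 0.231] pointing down, gripper open.
Joint ranges: [-2.72, 2.72], [-0.95, 1.95], [-1.27, 1.35], [-1.78, 2.02], [-1.46, 1.47], [-3.14, 3.14]. Speed limits (rad/s): [2.39, 2.39, 3.01, 3.14, 3.14, 3.14].

### API

Orientations are given as [roll, pitch, yaw] about the fixed x, y, z axes, in that order (R = Rz(yaw) Ry(pitch) Rx(roll)).
In Python, from plant import * gives the robot as it stands. The module is installed in compiled form; this text tells all that it offers.
- The arm moves only by the tool apply_moves, never from a script. Its argument "plan" is a list of rows, each a list of 2 entries, a list of its own where there are three numbers: the shift along the tool's x, y, z in m, then the turn, a rotation vector about the tool's x, y, z in rad. In form: [[[dx, dy, dz], [ax, ay, az]], ...]. A call has 1 to 8 rows; each row is the pose to reach, as a shift and turn from the pose commanded when the call began, along the tool's axes at that moment; what a row does not reach only later rows make up. A row lasts 1/8 s, in which the tool goes at most 62.5 mm and 10.7 degrees, less where a joint would pass 70% of its speed; a pose out of reach is approached as far as the arm can. A call with a gripper value outside its range is refused whole. "jaw" is the opening, from -1 (shut) to 1 (fully open), set as the call begins (left out, the last holds). The fingers move at their own pace and stop on an object; "force" is the grip in N (left out, the last holds). Time passes only in rows, so rows that repeat a pose let the fingers close. It gives the time, the measured TCP pose, the force and the opening at its end, in the units of the state.
- state(): the state, without advancing time (a new reading comes with each control period).
- capture(name): name is "scene" or "side" or "wrist"; returns a dict with "pixels" (420x560x3 uint8, blue, green, red), "fx", "fy", "cx", "cy" (pixels), "T" (4x4, takes a point from camera to world coordinates); the wrist camera has in their place "tool_from_camera" (4x4, takes a point from camera to tool coordinates, whose origin is the TCP and whose axes are the tool frame's). Camera axes: x right, y up, looking along -z (the intrinsics and any distortion apply to the point x, -y, -z); pixel columns grow to the right and rows downward; lengths in m; the calibration is good to about 2 mm. A picture is of the moment at which its call begins: read the wrist's pose just before it. There is no depth.
- finish_job(): hands the job in, once; it reports no verdict.
The state is a dict: "clock": time; "joint_positions": joint angles; "joint_velocities": joint speeds; "effort": joint torques, N m; "tcp_pos": TCP position; "tool_rot": TCP orientation; "force": force on the tool from outside, world axes, zero at the start; "torque": the same for the moment, N m; "grip_width": finger opening in m.
Only numpy, scipy, OpenCV 4.12 (cv2) and the standard library are available. Lean on these libraries where they do the work, as an engineer would, in place of code of your own. Each camera call takes 0.05 s, during which the arm holds its last target.

### The job

Move the four small carved stones from the wooden cleaning rack to the empty grey drying rack, reversing their order: the stone that stood nearest the robot goes into the bay farthest from it, the second nearest into the second farthest, and so on. Stand each stone upright on the floor of its own bay, in the middle and square to the rack, and set it down gently, without dropping or tipping it.

Things in the scene. Friction and masses are not known exactly. Their poses are not given: they have to be found in the camera images.
- plain_stone: Plain grey stone block, 42 (x) by 60 (y) by 46 (z, height) mm, about 0.27 kg. The natural grasp is from above over its y sides (60 mm). Origin at the centre of its underside; z up; x runs along the rack's row of stones (within about 0.15 rad at the start), y across it.
- coping_stone: Grey coping stone with a half-round top whose ridge runs along y: a block 44 (x) by 58 (y) by 34 mm high, rounded over (radius 22) to 56 mm in all, about 0.26 kg. Its two y ends are flat and upright: grasp 58 mm. Origin at the centre of its underside; z up; x runs along the rack's row of stones (within about 0.15 rad at the start), y across it.
- stepped_stone: Grey stepped stone: base 46 (x) by 62 (y) by 36 mm high with a rib 46 (x) by 26 (y) by about 18 mm high along the middle of its top, 54 mm high in all, about 0.29 kg. Grasp the base over its y sides (62 mm) or the rib (26 mm). Origin at the centre of its underside; z up; x runs along the rack's row of stones (within about 0.15 rad at the start), y across it.
- drum_stone: Round grey stone drum, an upright cylinder 50 mm in diameter and 44 mm high, about 0.20 kg. Origin at the centre of its underside; z up; x runs along the rack's row of stones (within about 0.15 rad at the start), y across it.
- cleaning_rack: Fixed brown wooden board, left or right of the robot, under the row of stones, 320 (x) by 110 (y) by 12 mm, with a bar across each end whose top is 28 mm above the table. Four stations at x = -111, -37, 37, 111 mm. Origin: centre of its underside, on the table. Its x axis runs along the row, pointing away from the robot (within 0.25 rad): station -111 is nearest the robot.
- drying_rack: Fixed grey rack on the other side, empty, 320 (x) by 120 (y) mm; floor 20 mm above its origin. Five dividers across it, 6 mm thick, 12 mm above the floor, at x = -148, -74, 0, 74, 148 mm make four bays, open at the sides, with middles at x = -111, -37, 37, 111 mm, y = 0. Origin: centre of its underside, on the table; x runs along the row, away from the robot (within 0.25 rad).
- plain_bearer: Pale wooden bearer under the plain stone, fixed to the cleaning rack at one of its stations, 60 (x) by 104 (y) by 10 mm; it stays behind and so still shows where the plain stone stood. Its top is 22 mm above the table. Origin at the centre of its underside, axes as the cleaning rack's.
- coping_bearer: Pale wooden bearer under the coping stone, fixed to the cleaning rack at one of its stations, 60 (x) by 104 (y) by 10 mm; it stays behind and so still shows where the coping stone stood. Its top is 22 mm above the table. Origin at the centre of its underside, axes as the cleaning rack's.
- stepped_bearer: Pale wooden bearer under the stepped stone, fixed to the cleaning rack at one of its stations, 60 (x) by 104 (y) by 10 mm; it stays behind and so still shows where the stepped stone stood. Its top is 22 mm above the table. Origin at the centre of its underside, axes as the cleaning rack's.
- drum_bearer: Pale wooden bearer under the drum stone, fixed to the cleaning rack at one of its stations, 60 (x) by 104 (y) by 10 mm; it stays behind and so still shows where the drum stone stood. Its top is 22 mm above the table. Origin at the centre of its underside, axes as the cleaning rack's.
Things that resemble listed ones, but are neither listed nor needed, are in the scene too. What is shaped like the plain_stone but green or turquoise is not meant.

How it is judged:
By the outcome, as a careful person would: the job done as asked, in the order asked, and still so for the second after the job is handed in, with the robot touching nothing.
It also fails if it takes over 109 s, if anything falls off the work surface, if the arm or the gripper's body presses on something with over 40 N, if the wrist force passes 120 N, or if a joint passes its speed limit or range.

## Working session

There is one attempt and no reset: what is moved stays moved. The work goes in short steps, Python scripts to look and compute and a tool call to move; the robot and the scene stay as the last step left them, time stands still between calls to the robot, and variables do not carry over. Pictures are saved under pics/ and viewed, and the job is handed in when it is done.

Besides the shell and the picture viewer there is one more tool, called after "Call:" as name(argument=value, ...), one argument or row to a line, values as JSON. apply_moves: Moves the arm, as the interface text tells. Its arguments: {"type":"object","properties":{"plan":{"type":"array"},"jaw":{"type":"number"},"force":{"type":"number"}},"required":["plan"]}

```bash
mkdir -p pics; ls; python3 - <<'E'
from plant import *
import cv2,json
s=state();print({k:(v if not hasattr(v,'tolist') else v.tolist()) for k,v in s.items()})
for n in ["scene","side","wrist"]:
    c=capture(n);cv2.imwrite(f"pics/{n}0.png",c["pixels"])
    print(n,{k:v for k,v in c.items() if k!="pixels"})
E
```

```text
pics
{'clock': 0.0, 'joint_positions': [-1.2409870635145726, 0.12635623732810083, -0.040579918558065926, 1.405421015289456, -1.4062684583640142e-05, 1.5707975272542203], 'joint_velocities': [-0.0006985980978621755, 0.0009677803382253831, 0.0012562101600873765, -0.00039673186866231807, -0.00010700575279141148, 0.0012735119851732175], 'effort': [0.0014073378042667173, -43.59112501144409, 35.29252767562866, 0.017311437986791134, 0.00015762511338834884, -3.367054102199063e-07], 'tcp_pos': [0.1698920457725761, -0.49632076505152156, 0.2305538069598113], 'tool_rot': [-3.132582039477189, 1.5692354190654711, 1.9096150147033348], 'force': [-0.035551463934717274, 0.5078963488825933, -0.5618795952965884], 'torque': [-0.04146565318593465, -0.02483805944202211, 0.01138458272845956], 'grip_width': 0.0855389247299473}
scene {'fx': 517.1728597691441, 'fy': 517.1728597691441, 'cx': 272.7588393285213, 'cy': 212.40408979793568, 'T': array([[-0.06437676, -0.68891176,  0.72198076,  1.33842828],
       [ 0.99791169, -0.0406122 ,  0.05022862,  0.08945548],
       [-0.00528185,  0.7237066 ,  0.69008758,  0.8
[... 199 characters left out ...]
63289,  0.45365308, -0.3974678 ,  0.17165635],
       [-0.60299541, -0.58520139,  0.54215853,  0.52940964],
       [ 0.01335318,  0.67211474,  0.7403266 ,  0.71548725],
       [ 0.        ,  0.        ,  0.        ,  1.        ]])}
wrist {'fx': 375.8552862002299, 'fy': 375.8552862002299, 'cx': 273.9314783603242, 'cy': 209.0954037204378, 'tool_from_camera': array([[ 5.33186784e-05,  2.60849158e-01, -9.65379570e-01,
        -1.42057312e-01],
       [ 4.99067522e-04,  9.65379444e-01,  2.60849152e-01,
         6.53713337e-02],
       [ 9.99999874e-01, -4.95697722e-04, -7.87085868e-05,
        -8.55477285e-04],
       [ 0.00000000e+00,  0.00000000e+00,  0.00000000e+00,
         1.00000000e+00]])}
```

View pics/scene0.png

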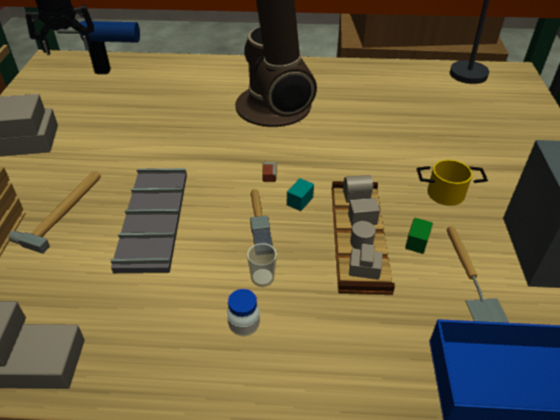

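View pics/side0.png

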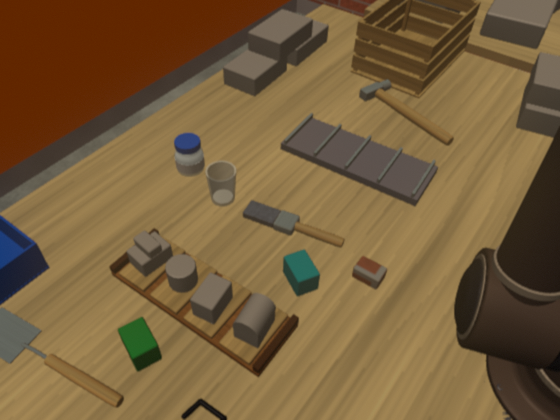

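View pics/wrist0.png

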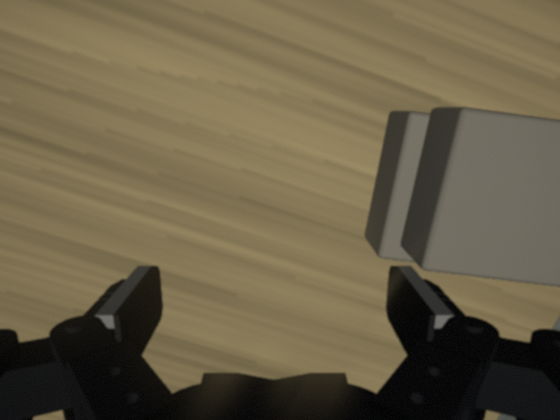

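```bash
python3 - <<'E'
import cv2
a=cv2.imread("pics/scene0.png");b=cv2.imread("pics/side0.png")
def cr(im,x,y,w,h,k,n): cv2.imwrite(n,cv2.resize(im[y:y+h,x:x+w],None,fx=k,fy=k,interpolation=cv2.INTER_CUBIC))
cr(a,320,165,100,135,4,"pics/c1.png")
cr(a,100,160,100,120,5,"pics/c2.png")
cr(b,100,220,210,155,3.8,"pics/c3.png")
cr(b,270,105,180,105,4.4,"pics/c4.png")
E
```

```text
(no output)
```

View pics/c1.png

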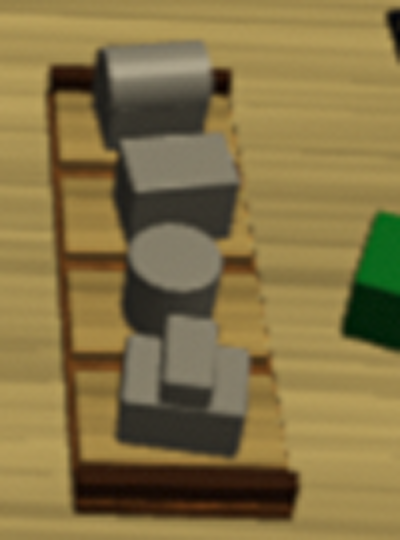

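View pics/c2.png

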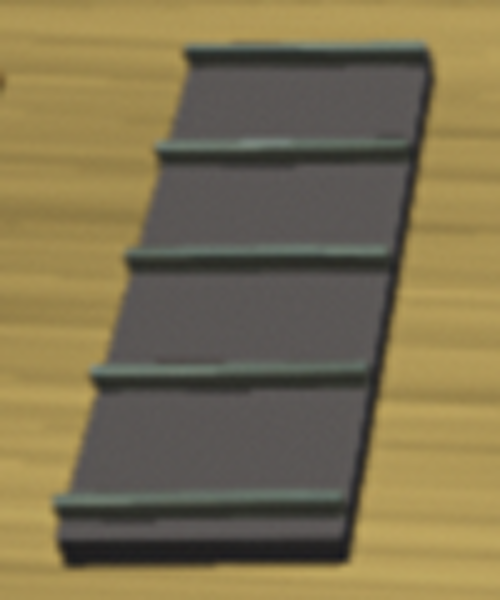

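View pics/c3.png

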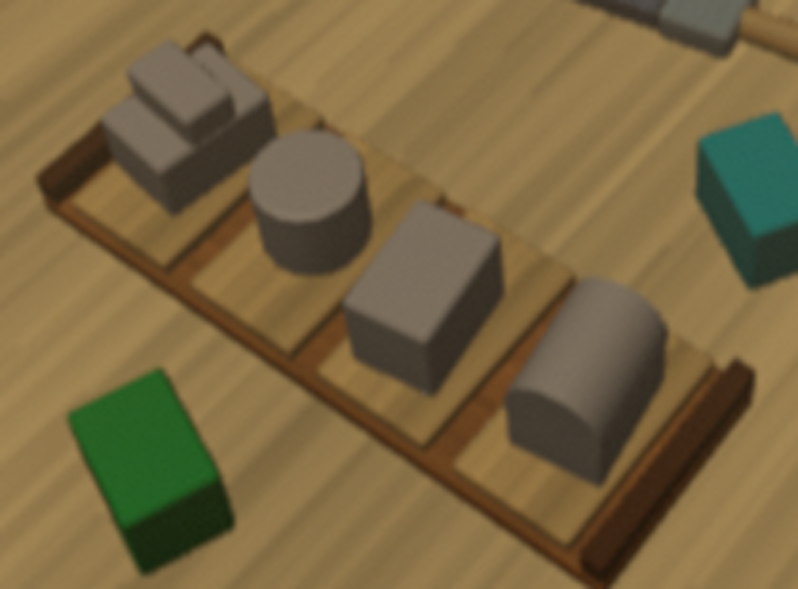

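View pics/c4.png

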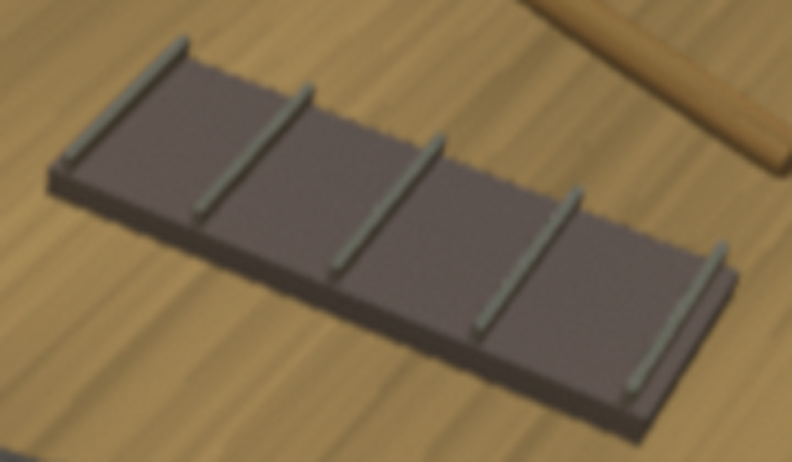

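```bash
cat > h.py <<'E'
import numpy as np, json, cv2
from scipy.optimize import least_squares
from scipy.spatial.transform import Rotation as R
def proj(c,T,P):
    P=np.atleast_2d(P); q=(P-T[:3,3])@T[:3,:3]
    return np.c_[c["fx"]*q[:,0]/-q[:,2]+c["cx"], c["fy"]*(-q[:,1])/-q[:,2]+c["cy"]]
def rz(a): return np.array([[np.cos(a),-np.sin(a),0],[np.sin(a),np.cos(a),0],[0,0,1]])
def wristT(s,c):
    T=np.eye(4);T[:3,:3]=R.from_euler('xyz',s["tool_rot"]).as_matrix();T[:3,3]=s["tcp_pos"]
    return T@c["tool_from_camera"]
def fit(obs,x0):
    # obs: list (cam,T,model pts(mm),pix); params x,y(mm),yaw
    def f(p):
        r=[]
        for c,T,M,px in obs:
            W=(rz(p[2])@np.array(M,float).T).T; W[:,0]+=p[0];W[:,1]+=p[1]
            r.append((proj(c,T,W/1000)-np.array(px,float)).ravel())
        return np.concatenate(r)
    s=least_squares(f,x0,loss='soft_l1',f_scale=1.0,x_scale=[10,10,.1])
    return s.x,f(s.x).reshape(-1,2)
E
cat > fit0.py <<'E'
from plant import *
from h import *
A=capture("scene");B=capture("side")
def pa(k,ox,oy): return lambda l:[((u+.5)/k-.5+ox,(v+.5)/k-.5+oy) for u,v in l]
c1=pa(4,320,165);c2=pa(5,100,160);c3=pa(3.8,100,220);c4=pa(4.4,270,105)
def go(n,MA,PA,MB,PB,x0):
    oa=[(A,A["T"],MA,PA)] if MA else []; ob=[(B,B["T"],MB,PB)] if MB else []
    for nm,o in (("both",oa+ob),("scene",oa),("side",ob)):
        if o and len(o[0][2])>1:
            x,r=fit(o,x0);print(n,nm,np.round(x[:2],1),round(x[2],3),"rms",np.round(np.sqrt((r**2).mean()),2))
            if nm=="both":print(np.round(r,1).tolist())
D=[-148,-74,0,74,148]
MA=[(d,s*59,32) for d in D for s in(-1,1)]+[(160,-60,20),(160,60,20),(160,-60,0),(160,60,0)]
PA=c2([(186,50),(429,46),(157,148),(412,145),(127,256),(387,249),(93,374),(367,366),(56,499),(345,490),(62,543),(348,541),(65,562),(350,560)])
MB=[(d,s*59,32) for d in D[::-1] for s in(-1,1)]+[(160,60,20),(160,60,0),(-160,60,20),(-160,60,0),(-160,-60,20)]
PB=c4([(184,40),(70,156),(312,88),(200,212),(438,137),(336,267),(577,190),(478,329),(722,246),(630,390),(50,172),(50,192),(640,420),(640,442),(738,274)])
go("dry",MA,PA,MB,PB,[450,-200,0])
X,Y=21,30
go("plain",[(-X,-Y,68),(-X,Y,68),(X,Y,68),(X,-Y,68)],c1([(120,139),(222,133),(237,182),(131,190)]),
 [(X,-Y,68),(-X,-Y,68),(X,Y,68),(-X,Y,68),(-X,Y,22),(X,Y,22),(-X,-Y,22)],c3([(425,202),(500,238),(347,303),(427,342),(432,393),(352,350),(500,290)]),[400,250,0])
X,Y=22,29
go("coping",[(X,-Y,22)],c1([(110,148)]),[(X,Y,22),(-X,Y,22),(-X,-Y,22)],c3([(510,440),(600,483),(663,375)]),[330,250,0])
go("drum",[(0,0,66)],c1([(175,258)]),[(0,0,66)],c3([(307,176)]),[450,250,0])
X,Y,Z=23,31,13
rib=[(-X,-Z,76),(-X,Z,76),(X,Z,76),(X,-Z,76)]
go("step",[(X,-Y,58),(X,Y,58),(X,-Y,22),(X,Y,22),(-X,Y,58)]+rib,c1([(120,402),(243,415),(117,440),(237,455),(249,350),(168,316),(215,320),(212,385),(163,380)]),
 [(X,Z,76),(X,-Z,76),(-X,-Z,76),(-X,Z,76),(-X,Y,22),(-X,Y,58),(X,Y,58),(X,Y,22),(-X,-Y,58),(-X,-Y,22)],
 c3([(128,75),(170,42),(235,100),(188,118),(177,213),(172,165),(105,120),(112,163),(270,98),(275,140)]),[520,250,0])
E
python3 fit0.py
```

```text
dry both [ 504.6 -244.4] 0.072 rms 0.8
[[0.5, -0.7], [-0.4, -0.3], [0.7, -0.6], [-0.6, -0.5], [0.5, -0.8], [0.5, 0.1], [0.5, -1.0], [0.2, 0.1], [0.4, -0.2], [-0.1, 1.1], [-1.2, -0.7], [-0.2, -0.8], [0.3, 1.7], [0.8, 1.6], [0.2, -0.8], [-0.7, -0.4], [-0.4, -0.8], [-0.6, -0.8], [0.8, -0.5], [-0.4, -0.3], [0.5, -0.4], [0.1, -0.7], [0.5, -0.5], [0.2, -0.2], [-1.2, -1.4], [-1.5, 1.1], [2.0, -0.0], [-0.3, 2.0], [1.0, -0.7]]
dry scene [ 505.1 -244.8] 0.075 rms 0.73
dry side [ 504.1 -243.5] 0.071 rms 0.85
plain both [498.7 231.1] 0.144 rms 1.29
[[-0.9, -0.3], [0.4, -0.4], [1.0, 0.3], [-0.0, -0.0], [-1.1, -2.7], [1.5, -1.6], [-2.1, -1.6], [-0.2, -0.3], [0.6, 1.8], [-0.4, 1.8], [2.6, 0.8]]
plain scene [499.  230.8] 0.143 rms 0.52
plain side [498.5 231.4] 0.148 rms 1.55
coping side [421.6 221.3] 0.177 rms 0.61
step both [644.1 226.9] -0.098 rms 1.28
[[0.1, -0.6], [1.2, -0.0], [-0.9, 1.6], [0.2, 1.7], [-0.0, -1.0], [-0.7, -1.1], [0.6, -0.6], [0.9, 0.3], [-0.4, -0.0], [-1.1, -2.1], [0.3, -1.9], [0.4, -2.8], [0.3, 1.4], [-0.1, 2.2], [-2.5, 2.1], [-1.8, -1.1], [0.6, 0.4], [1.0, -1.6], [2.4, 0.3]]
step scene [644.3 226.7] -0.11 rms 0.83
step side [643.9 227.4] -0.086 rms 1.55
```

```bash
cat >> h.py <<'E'
def tgt(yaw,flip=False):
    z=np.array([-np.sin(yaw),np.cos(yaw),0]); z=-z if flip else z
    x=np.array([0,0,-1.]); return np.c_[x,np.cross(z,x),z]
def plan(pos,yaw,flip=False,n=8,s=None):
    from plant import state
    s=s or state();R0=R.from_euler('xyz',s["tool_rot"]).as_matrix()
    d=R0.T@(np.array(pos)-s["tcp_pos"]); w=R.from_matrix(R0.T@tgt(yaw,flip)).as_rotvec()
    print("t",round(s["clock"],2),"tcp",np.round(s["tcp_pos"],4),"d",np.round(d,4).tolist(),"w",np.round(w,3).tolist(),"|d|",round(np.linalg.norm(d),3),"w/J",np.round(s["joint_positions"],2), "F",np.round(s["force"],1),"g",round(s["grip_width"],4))
E
python3 - <<'E'
from h import *
plan([.4235,.221,.23],.177);plan([.4235,.221,.23],.177,True)
print(R.from_euler('xyz',[-3.1326,1.5692,1.9096]).as_matrix().round(3))
E
```

```text
t 0.25 tcp [ 0.17   -0.4965  0.2309] d [0.0014, 0.4722, -0.5967] w [-2.989, -0.0, -0.001] |d| 0.761 w/J [-1.24  0.13 -0.04  1.41  0.    1.57] F [-0.4  0.6  0.1] g 0.0853
t 0.25 tcp [ 0.17   -0.4965  0.2309] d [0.0014, 0.4722, -0.5967] w [0.153, -0.001, 0.0] |d| 0.761 w/J [-1.24  0.13 -0.04  1.41  0.    1.57] F [-0.4  0.6  0.1] g 0.0853
[[-0.001  0.946  0.324]
 [ 0.002  0.324 -0.946]
 [-1.    -0.    -0.002]]
```

Call:
apply_moves(
  plan=[
    [[0, 0.02, -0.025], [0, 0, 0]],
    [[0, 0.055, -0.07], [0, 0, 0]],
    [[0, 0.09, -0.115], [0, 0, 0]],
    [[0, 0.11, -0.14], [0, 0, 0]],
  ],
  jaw=1,
)

```text
clock: 0.75
tcp_pos: [0.2289, -0.3264, 0.2314]
tool_rot: [1.492, 1.571, 0.252]
force: [0.4, -1.2, 0.3]
grip_width: 0.0856
```

```bash
python3 - <<'E'
from h import *
plan([.4235,.221,.23],.177);plan([.4235,.221,.23],.177,True)
E
```

```text
t 0.75 tcp [ 0.2289 -0.3264  0.2314] d [0.0015, 0.3618, -0.4546] w [-2.988, 0.0, 0.0] |d| 0.581 w/J [-0.96 -0.11 -0.28  1.4   0.    1.85] F [ 0.4 -1.2  0.3] g 0.0856
t 0.75 tcp [ 0.2289 -0.3264  0.2314] d [0.0015, 0.3618, -0.4546] w [0.154, 0.0, -0.0] |d| 0.581 w/J [-0.96 -0.11 -0.28  1.4   0.    1.85] F [ 0.4 -1.2  0.3] g 0.0856
```

Call:
apply_moves(
  plan=[
    [[0, 0.02, -0.025], [-0.17, 0, 0]],
    [[0, 0.055, -0.07], [-0.35, 0, 0]],
    [[0, 0.09, -0.115], [-0.53, 0, 0]],
    [[0, 0.125, -0.16], [-0.71, 0, 0]],
    [[0, 0.16, -0.205], [-0.89, 0, 0]],
    [[0, 0.195, -0.25], [-1.07, 0, 0]],
    [[0, 0.22, -0.28], [-1.25, 0, 0]],
    [[0, 0.245, -0.31], [-1.43, 0, 0]],
  ],
)

```text
clock: 1.75
tcp_pos: [0.3603, 0.0457, 0.2314]
tool_rot: [-0.334, 1.57, -0.138]
force: [1.1, 0.3, 0.1]
grip_width: 0.0854
```

```bash
python3 - <<'E'
from h import *
plan([.4235,.221,.23],.177)
E
```

```text
t 1.75 tcp [0.3603 0.0457 0.2314] d [0.0014, 0.1597, 0.0961] w [-1.552, 0.0, 0.001] |d| 0.186 w/J [ 0.13 -0.18 -0.34  1.41 -0.    1.5 ] F [1.1 0.3 0.1] g 0.0854
```

Call:
apply_moves(
  plan=[
    [[0, 0.03, 0.018], [-0.18, 0, 0]],
    [[0, 0.07, 0.042], [-0.36, 0, 0]],
    [[0, 0.1, 0.06], [-0.54, 0, 0]],
    [[0, 0.125, 0.075], [-0.72, 0, 0]],
    [[0, 0.14, 0.085], [-0.9, 0, 0]],
    [[0, 0.15, 0.091], [-1.08, 0, 0]],
    [[0, 0.157, 0.095], [-1.26, 0, 0]],
    [[0, 0.16, 0.096], [-1.44, 0, 0]],
  ],
)

```text
clock: 2.75
tcp_pos: [0.4244, 0.2197, 0.231]
tool_rot: [1.9, 1.57, -2.747]
force: [-0.7, -0.3, -0.5]
grip_width: 0.0855
```

Call:
apply_moves(
  plan=[
    [[0, 0, 0], [-0.11, 0, 0]],
    [[0, 0, 0], [-0.11, 0, 0]],
  ],
)

```text
clock: 3.0
tcp_pos: [0.4243, 0.2192, 0.2312]
tool_rot: [1.87, 1.571, -2.675]
force: [0.5, 0.1, 0.3]
grip_width: 0.0854
```

```bash
python3 - <<'E'
from h import *
from plant import *
plan([.4235,.221,.23],.177)
c=capture("wrist");cv2.imwrite("pics/w1.png",c["pixels"])
E
```

```text
t 3.0 tcp [0.4243 0.2192 0.2312] d [0.0012, 0.0005, 0.0019] w [-0.01, -0.0, -0.0] |d| 0.002 w/J [ 0.48  0.04 -0.14  1.4   0.    0.31] F [0.5 0.1 0.3] g 0.0854
```

View pics/w1.png

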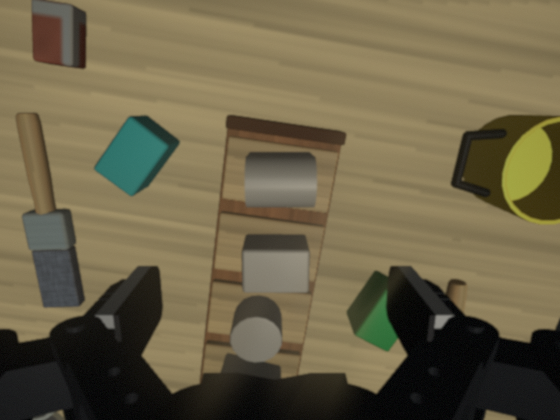

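```bash
cat >> h.py <<'E'
def box(X,Y,z0,z1):
    P=[(sx*X,sy*Y,z) for z in(z0,z1) for sx,sy in((-1,-1),(1,-1),(1,1),(-1,1))]
    return [(P[i],P[j]) for i,j in((0,1),(1,2),(2,3),(3,0),(4,5),(5,6),(6,7),(7,4),(0,4),(1,5),(2,6),(3,7))]
def model(n,b=22):
    if n=="plain": return box(21,30,b,b+46)
    if n=="step": return box(23,31,b,b+36)+box(23,13,b+36,b+54)
    if n=="coping":
        a=np.linspace(0,np.pi,13);L=box(22,29,b,b+34)
        for s in(-29,29):
            q=[(22*np.cos(t),s,b+34+22*np.sin(t)) for t in a];L+=list(zip(q[:-1],q[1:]))
        return L+[((0,-29,b+56),(0,29,b+56))]
    if n=="drum":
        a=np.linspace(0,2*np.pi,33);L=[]
        for z in(b,b+44):
            q=[(25*np.cos(t),25*np.sin(t),z) for t in a];L+=list(zip(q[:-1],q[1:]))
        return L
    if n=="dry":
        L=box(160,60,0,20)
        for d in(-148,-74,0,74,148):
            L+=[(( np.array(p)+[d,0,0]),(np.array(q)+[d,0,0])) for p,q in box(3,60,20,32)]
        return L
def overlay(img,c,T,items,k,roi,fn):
    x,y,w,h=roi; im=cv2.resize(img[y:y+h,x:x+w],None,fx=k,fy=k,interpolation=cv2.INTER_CUBIC)
    for n,b,(px,py,yaw),col in items:
        for p,q in model(n,b):
            W=np.array([p,q],float)@rz(yaw).T+[px,py,0]
            u=(proj(c,T,W/1000)-[x,y]+.5)*k-.5
            cv2.line(im,*[tuple(int(v) for v in np.round(e)) for e in u],col,1,cv2.LINE_AA)
    cv2.imwrite(fn,im)
E
python3 - <<'E'
from h import *
from plant import *
s=state();c=capture("wrist");T=wristT(s,c)
print(proj(c,T,s["tcp_pos"]))
Rd,G=(0,0,255),(0,255,0)
overlay(c["pixels"],c,T,[("coping",22,(421.6,221.3,.177),Rd),("plain",22,(498.7,231.1,.144),Rd),("drum",22,(572,229,0),Rd)],4,(190,110,200,150),"pics/o1.png")
E
```

```text
[[271.98196233 275.23323166]]
```

View pics/o1.png

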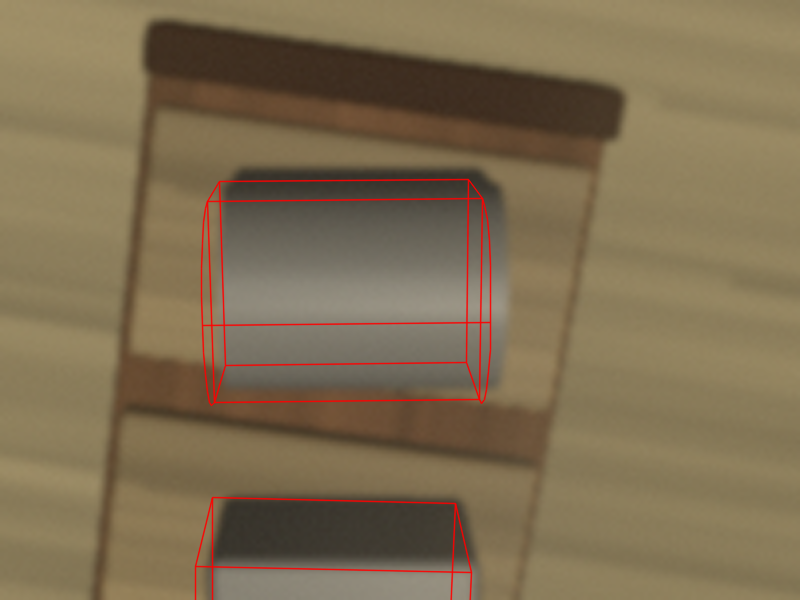

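```bash
python3 - <<'E'
from h import *
from plant import *
s=state();c=capture("wrist");T=wristT(s,c)
Rd,G=(0,0,255),(0,255,0)
overlay(c["pixels"],c,T,[("coping",22,(418.7,224.8,.177),Rd),("plain",22,(498.,234,.144),Rd),("drum",22,(572,232,0),Rd)],3.2,(190,110,200,180),"pics/o2.png")
plan([.4187,.2248,.09],.177)
E
```

```text
t 3.15 tcp [0.4244 0.2191 0.2313] d [0.1413, 0.0046, 0.0065] w [-0.011, -0.0, -0.0] |d| 0.141 w/J [ 0.48  0.04 -0.14  1.4  -0.    0.31] F [-0.7 -0.1 -0.2] g 0.0856
```

View pics/o2.png

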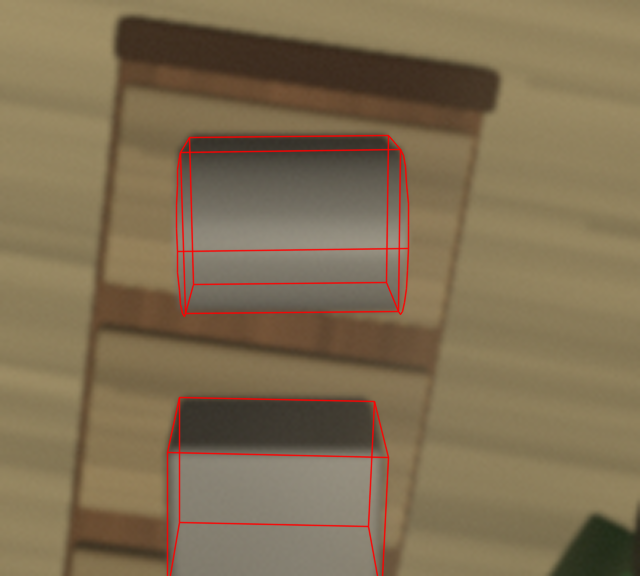

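Call:
apply_moves(
  plan=[
    [[0.005, 0.0045, 0.0065], [-0.01, 0, 0]],
    [[0.045, 0.0045, 0.0065], [-0.01, 0, 0]],
    [[0.095, 0.0045, 0.0065], [-0.01, 0, 0]],
    [[0.14, 0.0045, 0.0065], [-0.01, 0, 0]],
    [[0.175, 0.0045, 0.0065], [-0.01, 0, 0]],
    [[0.19, 0.0045, 0.0065], [-0.01, 0, 0]],
    [[0.199, 0.0045, 0.0065], [-0.01, 0, 0]],
    [[0.199, 0.0045, 0.0065], [-0.01, 0, 0]],
  ],
)

```text
clock: 4.15
tcp_pos: [0.4191, 0.2251, 0.0327]
tool_rot: [-1.199, 1.57, 0.55]
force: [-1.1, -0.3, -0.5]
grip_width: 0.0854
```

```bash
python3 - <<'E'
from h import *
from plant import *
plan([.4187,.2248,.032],.177)
for n in("side","wrist"):
    c=capture(n);cv2.imwrite(f"pics/{n}2.png",c["pixels"])
E
```

```text
t 4.15 tcp [0.4191 0.2251 0.0327] d [0.0007, 0.0005, -0.0003] w [0.001, 0.0, 0.001] |d| 0.001 w/J [ 0.49  0.11 -0.5   0.96  0.    0.31] F [-1.1 -0.3 -0.5] g 0.0854
```

View pics/side2.png

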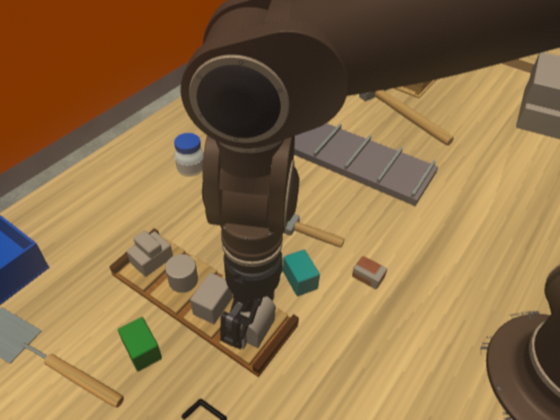

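View pics/wrist2.png

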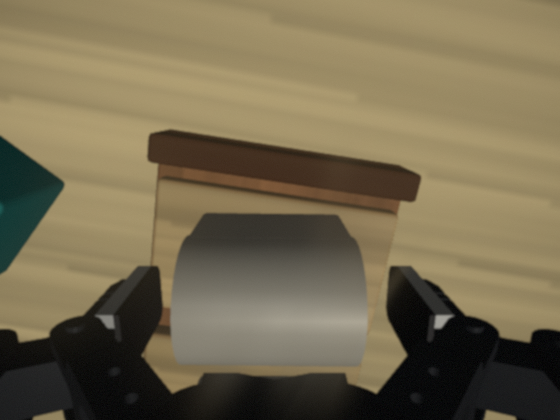

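Call:
apply_moves(
  plan=[
    [[0, 0, 0], [0, 0, 0]],
    [[0, 0, 0], [0, 0, 0]],
    [[0, 0, 0], [0, 0, 0]],
    [[0, 0, 0], [0, 0, 0]],
    [[0, 0, 0], [0, 0, 0]],
    [[0, 0, 0], [0, 0, 0]],
  ],
  jaw=-1,
  force=45,
)

```text
clock: 5.0
tcp_pos: [0.4196, 0.225, 0.0333]
tool_rot: [-1.536, 1.569, 0.212]
force: [-0.4, -2.1, 4.8]
grip_width: 0.0575
```

```bash
python3 - <<'E'
from h import *
from plant import *
plan([.4187,.2248,.032],.177)
c=capture("wrist");cv2.imwrite(f"pics/wrist3.png",c["pixels"])
s=state();T=wristT(s,c)
overlay(c["pixels"],c,T,[("coping",22,(418.7,224.8,.177),(0,0,255))],2,(100,180,360,240),"pics/o3.png")
E
```

```text
t 5.0 tcp [0.4196 0.225  0.0333] d [0.0013, 0.001, -0.0] w [0.001, 0.0, 0.002] |d| 0.002 w/J [ 0.49  0.11 -0.5   0.96 -0.    0.31] F [-0.4 -2.1  4.8] g 0.0575
```

View pics/o3.png

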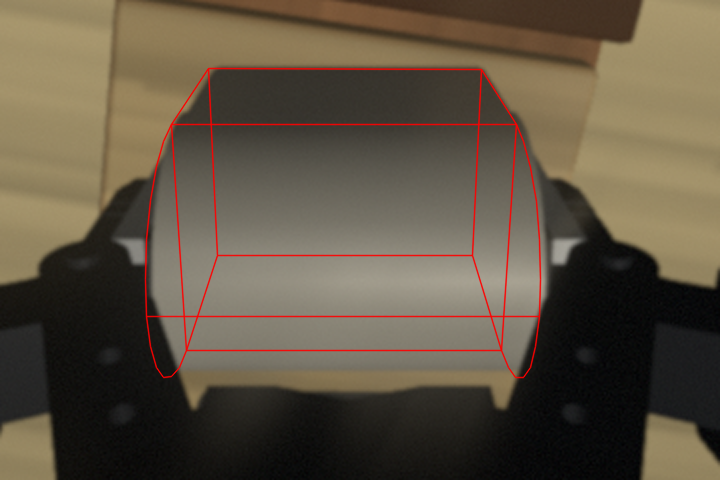

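Call:
apply_moves(
  plan=[
    [[-0.005, 0, 0], [0, 0, 0]],
    [[-0.02, 0, 0], [0, 0, 0]],
    [[-0.05, 0, 0], [0, 0, 0]],
    [[-0.09, 0, 0], [0, 0, 0]],
    [[-0.13, 0, 0], [0, 0, 0]],
    [[-0.155, 0, 0], [0, 0, 0]],
    [[-0.167, 0, 0], [0, 0, 0]],
    [[-0.17, 0, 0], [0, 0, 0]],
  ],
)

```text
clock: 6.05
tcp_pos: [0.4189, 0.2249, 0.2027]
tool_rot: [-1.092, 1.57, 0.657]
force: [-0.2, -0.1, -2.8]
grip_width: 0.0577
```

```bash
python3 - <<'E'
from h import *
plan([.615,-.236,.2],.072)
E
```

```text
t 6.05 tcp [0.4189 0.2249 0.2027] d [0.0026, -0.1113, -0.4884] w [0.106, 0.0, 0.0] |d| 0.501 w/J [ 0.49  0.03 -0.2   1.33  0.    0.31] F [-0.2 -0.1 -2.8] g 0.0577
```

Call:
apply_moves(
  plan=[
    [[0, -0.004, -0.015], [0, 0, 0]],
    [[0, -0.013, -0.055], [0.01, 0, 0]],
    [[0, -0.024, -0.105], [0.03, 0, 0]],
    [[0, -0.036, -0.155], [0.05, 0, 0]],
    [[0, -0.047, -0.205], [0.07, 0, 0]],
    [[0, -0.058, -0.255], [0.09, 0, 0]],
    [[0, -0.07, -0.305], [0.105, 0, 0]],
    [[0, -0.08, -0.35], [0.105, 0, 0]],
  ],
)

```text
clock: 7.05
tcp_pos: [0.5593, -0.1081, 0.2007]
tool_rot: [1.414, 1.568, 3.057]
force: [1.4, -0.1, -2.8]
grip_width: 0.0575
```

```bash
python3 - <<'E'
from h import *
plan([.615,-.236,.2],.072)
E
```

```text
t 7.05 tcp [ 0.5593 -0.1081  0.2007] d [0.0006, -0.0463, -0.1315] w [-0.0, 0.0, -0.002] |d| 0.139 w/J [-0.19  0.21 -0.    1.36 -0.   -0.26] F [ 1.4 -0.1 -2.8] g 0.0575
```

Call:
apply_moves(
  plan=[
    [[0, -0.015, -0.04], [0, 0, 0]],
    [[0, -0.028, -0.08], [0, 0, 0]],
    [[0, -0.038, -0.11], [0, 0, 0]],
    [[0, -0.044, -0.126], [0, 0, 0]],
    [[0, -0.046, -0.1315], [0, 0, 0]],
    [[0, -0.046, -0.1315], [0, 0, 0]],
  ],
)

```text
clock: 7.8
tcp_pos: [0.6148, -0.2328, 0.2019]
tool_rot: [0.849, 1.57, 2.493]
force: [-0.8, 0.1, -2.6]
grip_width: 0.058
```

```bash
python3 - <<'E'
from h import *
from plant import *
plan([.615,-.236,.2],.072)
s=state();c=capture("wrist");T=wristT(s,c)
cv2.imwrite("pics/w4.png",c["pixels"])
overlay(c["pixels"],c,T,[("dry",0,(504.6,-244.4,.072),(0,0,255))],1.4,(0,0,560,420),"pics/o4.png")
E
```

```text
t 7.8 tcp [ 0.6148 -0.2328  0.2019] d [0.0019, 0.0001, -0.0032] w [0.001, 0.001, -0.001] |d| 0.004 w/J [-0.36  0.39  0.23  1.42  0.   -0.44] F [-0.8  0.1 -2.6] g 0.058
```

View pics/o4.png

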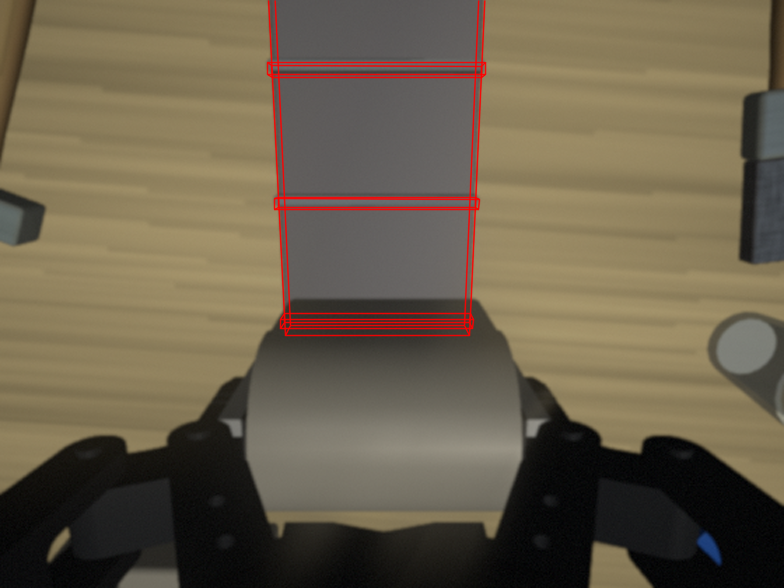

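```bash
python3 - <<'E'
from h import *
from plant import *
s=state();c=capture("wrist");T=wristT(s,c)
overlay(c["pixels"],c,T,[("dry",0,(504.6,-244.4,.072),(0,0,255))],4,(180,0,180,150),"pics/o5.png")
cv2.imwrite("pics/o5r.png",cv2.resize(c["pixels"][130:250,180:360],None,fx=4,fy=4,interpolation=cv2.INTER_CUBIC))
E
```

```text
(no output)
```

View pics/o5.png

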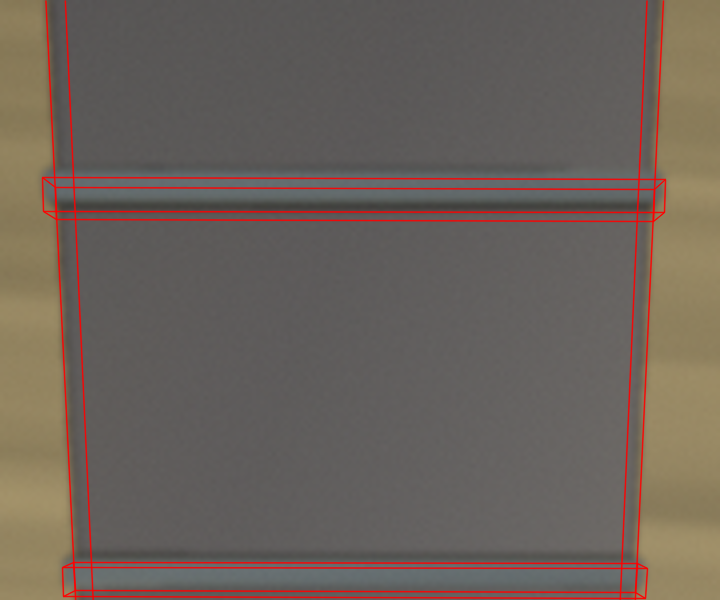

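View pics/o5r.png

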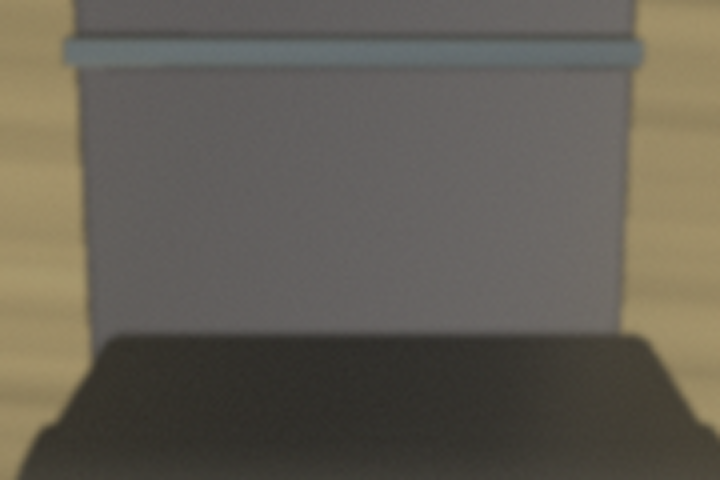

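```bash
python3 - <<'E'
from h import *
plan([.6145,-.2368,.037],.072)
E
```

```text
t 7.9 tcp [ 0.6149 -0.2322  0.2025] d [0.1655, 0.0007, -0.0046] w [0.002, 0.0, -0.0] |d| 0.166 w/J [-0.36  0.38  0.23  1.42  0.   -0.44] F [ 0.3  1.5 -2.7] g 0.0574
```

Call:
apply_moves(
  plan=[
    [[0.015, 0.0007, -0.0045], [0, 0, 0]],
    [[0.055, 0.0007, -0.0045], [0, 0, 0]],
    [[0.1, 0.0007, -0.0045], [0, 0, 0]],
    [[0.135, 0.0007, -0.0045], [0, 0, 0]],
    [[0.154, 0.0007, -0.0045], [0, 0, 0]],
    [[0.162, 0.0007, -0.0045], [0, 0, 0]],
    [[0.165, 0.0007, -0.0045], [0, 0, 0]],
    [[0.165, 0.0007, -0.0045], [0, 0, 0]],
  ],
)

```text
clock: 8.9
tcp_pos: [0.6152, -0.2378, 0.038]
tool_rot: [-2.041, 1.57, -0.397]
force: [0.5, -0.2, -2.0]
grip_width: 0.0575
```

```bash
python3 - <<'E'
from h import *
from plant import *
plan([.6145,-.2368,.0313],.072)
s=state();c=capture("wrist");T=wristT(s,c)
overlay(c["pixels"],c,T,[("dry",0,(503.0,-244.8,.072),(0,0,255))],1.4,(0,0,560,420),"pics/o6.png")
E
```

```text
t 8.9 tcp [ 0.6152 -0.2378  0.038 ] d [0.0067, 0.0006, 0.0011] w [0.001, -0.001, 0.001] |d| 0.007 w/J [-0.37  0.43 -0.06  1.08 -0.   -0.44] F [ 0.5 -0.2 -2. ] g 0.0575
```

View pics/o6.png

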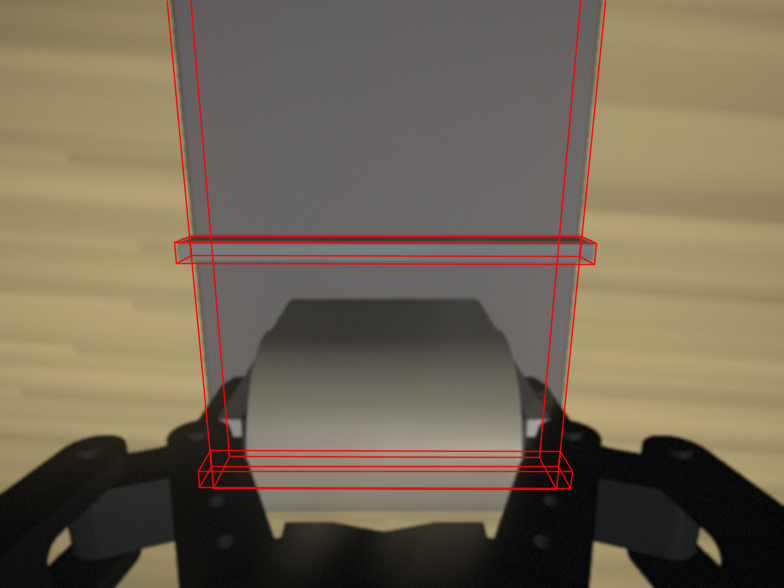

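```bash
python3 - <<'E'
from h import *
from plant import *
s=state();c=capture("wrist")
im=c["pixels"][40:270,110:440]
cv2.imwrite("pics/o7.png",cv2.convertScaleAbs(cv2.resize(im,None,fx=2.4,fy=2.4,interpolation=cv2.INTER_CUBIC),alpha=1.5))
E
```

```text
(no output)
```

View pics/o7.png

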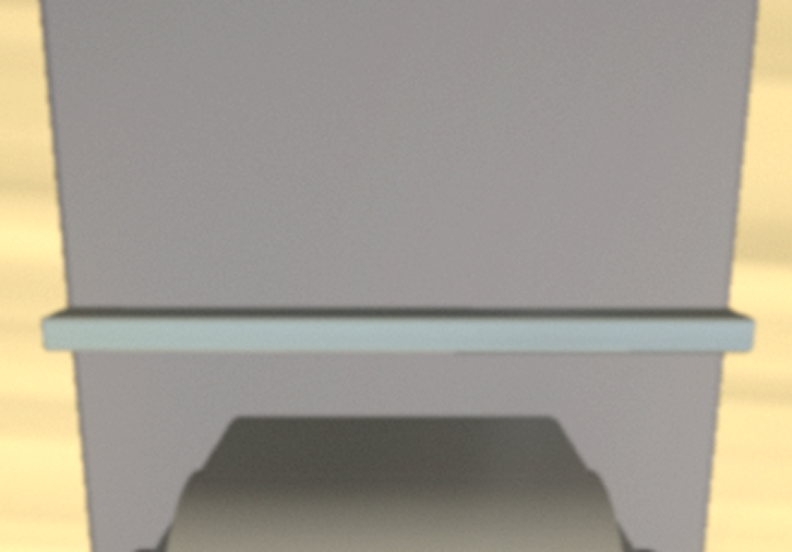

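Call:
apply_moves(
  plan=[
    [[0.001, 0.001, 0.001], [0, 0, 0]],
    [[0.002, 0.001, 0.001], [0, 0, 0]],
    [[0.003, 0.001, 0.001], [0, 0, 0]],
    [[0.004, 0.001, 0.001], [0, 0, 0]],
    [[0.005, 0.001, 0.001], [0, 0, 0]],
    [[0.0055, 0.001, 0.001], [0, 0, 0]],
    [[0.006, 0.001, 0.001], [0, 0, 0]],
    [[0.006, 0.001, 0.001], [0, 0, 0]],
  ],
)

```text
clock: 10.0
tcp_pos: [0.6137, -0.2368, 0.0314]
tool_rot: [-2.153, 1.571, -0.509]
force: [0.5, 0.9, -2.3]
grip_width: 0.0572
```

```bash
python3 - <<'E'
from h import *
plan([.614,-.2368,.0313],.072)
E
```

```text
t 10.0 tcp [ 0.6137 -0.2368  0.0314] d [0.0001, -0.0003, 0.0] w [0.001, -0.0, 0.0] |d| 0.0 w/J [-0.37  0.44 -0.07  1.06 -0.   -0.44] F [ 0.5  0.9 -2.3] g 0.0572
```

Not yet in contact; step down slowly.

Call:
apply_moves(
  plan=[
    [[0.0005, 0, 0], [0, 0, 0]],
    [[0.001, 0, 0], [0, 0, 0]],
    [[0.0015, 0, 0], [0, 0, 0]],
  ],
)

```text
clock: 10.38
tcp_pos: [0.6137, -0.2368, 0.0313]
tool_rot: [-1.918, 1.57, -0.274]
force: [-5.1, 2.4, 10.2]
grip_width: 0.0578
```

Call:
apply_moves(
  plan=[
    [[0.0005, 0, 0], [0, 0, 0]],
    [[0.001, 0, 0], [0, 0, 0]],
  ],
)

```text
clock: 10.62
tcp_pos: [0.6137, -0.2368, 0.0312]
tool_rot: [-1.927, 1.569, -0.283]
force: [-8.3, 3.1, 14.5]
grip_width: 0.0578
```

Call:
apply_moves(
  plan=[
    [[-0.0012, 0, 0], [0, 0, 0]],
    [[-0.0012, 0, 0], [0, 0, 0]],
  ],
)

```text
clock: 10.88
tcp_pos: [0.6137, -0.2368, 0.0313]
tool_rot: [-1.977, 1.57, -0.333]
force: [-4.1, 1.9, 8.3]
grip_width: 0.0577
```

Call:
apply_moves(
  plan=[
    [[0, 0, 0], [0, 0, 0]],
    [[0, 0, 0], [0, 0, 0]],
    [[0, 0, 0], [0, 0, 0]],
    [[0, 0, 0], [0, 0, 0]],
    [[0, 0, 0], [0, 0, 0]],
  ],
  jaw=1,
)

```text
clock: 11.5
tcp_pos: [0.6137, -0.2368, 0.0299]
tool_rot: [0.69, 1.571, 2.334]
force: [-0.1, 0.4, 1.1]
grip_width: 0.0855
```

Call:
apply_moves(
  plan=[
    [[-0.01, 0, 0], [0, 0, 0]],
    [[-0.03, 0, 0], [0, 0, 0]],
    [[-0.07, 0, 0], [0, 0, 0]],
    [[-0.11, 0, 0], [0, 0, 0]],
    [[-0.15, 0, 0], [0, 0, 0]],
    [[-0.18, 0, 0], [0, 0, 0]],
    [[-0.195, 0, 0], [0, 0, 0]],
    [[-0.2, 0, 0], [0, 0, 0]],
  ],
)

```text
clock: 12.5
tcp_pos: [0.6139, -0.2369, 0.2308]
tool_rot: [-2.024, 1.57, -0.38]
force: [0.9, 0.6, -1.1]
grip_width: 0.0855
```

```bash
python3 - <<'E'
from h import *
from plant import *
plan([.498,.234,.2],.144)
s=state();c=capture("wrist");T=wristT(s,c)
overlay(c["pixels"],c,T,[("dry",0,(502.4,-244.7,.072),(0,0,255)),("coping",20,(502.4+110.7,-244.7+8,.072),(0,255,0))],2,(130,80,300,260),"pics/o8.png")
E
```

```text
t 12.5 tcp [ 0.6139 -0.2369  0.2308] d [0.0305, 0.0812, 0.4781] w [-0.071, -0.001, 0.001] |d| 0.486 w/J [-0.37  0.39  0.3   1.48 -0.   -0.44] F [ 0.9  0.6 -1.1] g 0.0855
```

View pics/o8.png

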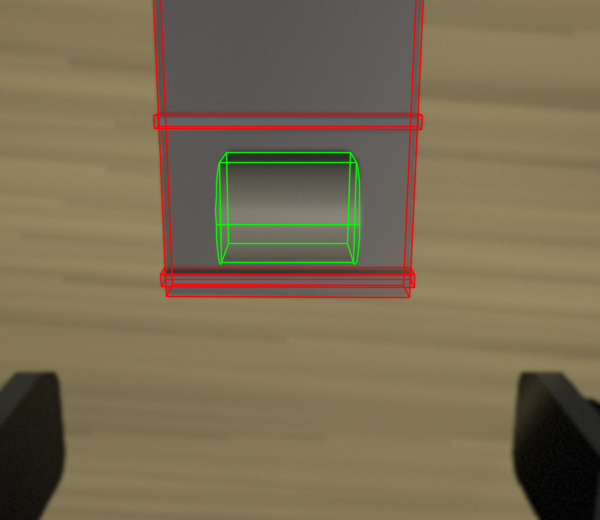

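Call:
apply_moves(
  plan=[
    [[0, 0.003, 0.02], [0, 0, 0]],
    [[0, 0.013, 0.075], [-0.02, 0, 0]],
    [[0, 0.023, 0.135], [-0.04, 0, 0]],
    [[0, 0.033, 0.195], [-0.06, 0, 0]],
    [[0, 0.043, 0.255], [-0.07, 0, 0]],
    [[0, 0.053, 0.315], [-0.07, 0, 0]],
    [[0.005, 0.063, 0.37], [-0.07, 0, 0]],
    [[0.01, 0.071, 0.415], [-0.07, 0, 0]],
  ],
)

```text
clock: 13.55
tcp_pos: [0.5103, 0.1743, 0.2187]
tool_rot: [1.541, 1.569, -3.027]
force: [1.0, 0.7, 0.4]
grip_width: 0.0852
```

Call:
apply_moves(
  plan=[
    [[0, 0.006, 0.035], [0, 0, 0]],
    [[0, 0.01, 0.055], [0, 0, 0]],
    [[0, 0.01, 0.063], [0, 0, 0]],
    [[0, 0.01, 0.063], [0, 0, 0]],
  ],
)

```text
clock: 14.05
tcp_pos: [0.4937, 0.2326, 0.2198]
tool_rot: [2.712, 1.57, -1.858]
force: [0.2, 0.2, 1.0]
grip_width: 0.0853
```

```bash
python3 - <<'E'
from h import *
from plant import *
plan([.498,.234,.033],.144)
s=state();c=capture("wrist");T=wristT(s,c)
overlay(c["pixels"],c,T,[("plain",22,(498,234,.144),(0,0,255)),("drum",22,(571,232,0),(0,255,0))],2,(150,80,300,300),"pics/o9.png")
E
```

```text
t 14.05 tcp [0.4937 0.2326 0.2198] d [0.1868, -0.0045, 0.0008] w [-0.001, -0.0, -0.0] |d| 0.187 w/J [ 0.44  0.17 -0.02  1.39 -0.    0.3 ] F [0.2 0.2 1. ] g 0.0853
```

View pics/o9.png

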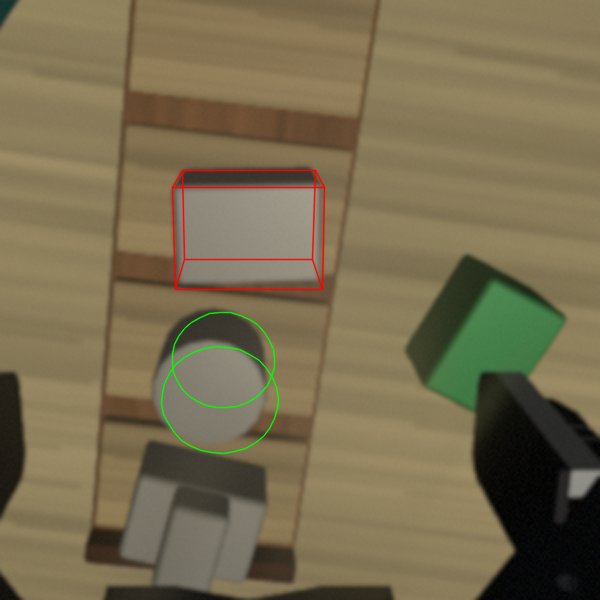

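Call:
apply_moves(
  plan=[
    [[0.01, -0.0045, 0.001], [0, 0, 0]],
    [[0.045, -0.0045, 0.001], [0, 0, 0]],
    [[0.09, -0.0045, 0.001], [-0.02, 0, 0]],
    [[0.13, -0.0045, 0.001], [-0.02, 0, 0]],
    [[0.16, -0.0045, 0.001], [-0.02, 0, 0]],
    [[0.18, -0.0045, 0.001], [-0.02, 0, 0]],
    [[0.187, -0.0045, 0.001], [-0.02, 0, 0]],
    [[0.187, -0.0045, 0.001], [-0.02, 0, 0]],
  ],
)

```text
clock: 15.1
tcp_pos: [0.4981, 0.2339, 0.0327]
tool_rot: [1.933, 1.57, -2.617]
force: [-0.3, 1.0, -0.1]
grip_width: 0.0852
```

Call:
apply_moves(
  plan=[
    [[0, 0, 0], [0, 0, 0]],
    [[0, 0, 0], [0, 0, 0]],
    [[0, 0, 0], [0, 0, 0]],
    [[0, 0, 0], [0, 0, 0]],
    [[0, 0, 0], [0, 0, 0]],
    [[0, 0, 0], [0, 0, 0]],
  ],
  jaw=-1,
  force=45,
)

```text
clock: 15.85
tcp_pos: [0.4989, 0.2347, 0.0343]
tool_rot: [-1.529, 1.568, 0.205]
force: [-0.5, -1.1, 5.1]
grip_width: 0.0595
```

```bash
python3 - <<'E'
from h import *
from plant import *
plan([.498,.234,.033],.164)
s=state();c=capture("wrist");T=wristT(s,c)
overlay(c["pixels"],c,T,[("plain",22,(498,234,.164),(0,0,255))],1.8,(80,100,400,310),"pics/o10.png")
E
```

```text
t 15.85 tcp [0.4989 0.2347 0.0343] d [0.0013, 0.001, -0.0005] w [-0.001, 0.0, 0.002] |d| 0.002 w/J [ 0.44  0.25 -0.34  0.99 -0.    0.28] F [-0.5 -1.1  5.1] g 0.0595
```

View pics/o10.png

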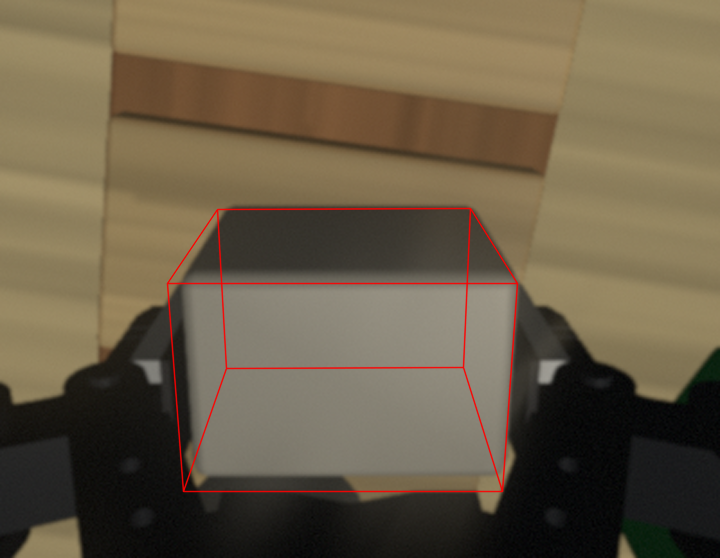

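Call:
apply_moves(
  plan=[
    [[-0.005, 0, 0], [0, 0, 0]],
    [[-0.02, 0, 0], [0, 0, 0]],
    [[-0.05, 0, 0], [0, 0, 0]],
    [[-0.09, 0, 0], [0, 0, 0]],
    [[-0.13, 0, 0], [0, 0, 0]],
    [[-0.155, 0, 0], [0, 0, 0]],
    [[-0.167, 0, 0], [0, 0, 0]],
    [[-0.17, 0, 0], [0, 0, 0]],
  ],
)

```text
clock: 16.9
tcp_pos: [0.498, 0.2345, 0.2035]
tool_rot: [-1.143, 1.57, 0.591]
force: [1.1, 0.7, -2.2]
grip_width: 0.0593
```

```bash
python3 - <<'E'
from h import *
plan([.5402,-.242,.2],.072)
E
```

```text
t 16.9 tcp [0.498  0.2345 0.2035] d [0.0033, 0.0358, -0.4771] w [0.091, 0.0, 0.001] |d| 0.478 w/J [ 0.44  0.17 -0.04  1.35  0.    0.28] F [ 1.1  0.7 -2.2] g 0.0593
```

Call:
apply_moves(
  plan=[
    [[0, 0.001, -0.015], [0, 0, 0]],
    [[0, 0.004, -0.055], [0.01, 0, 0]],
    [[0, 0.008, -0.11], [0.03, 0, 0]],
    [[0, 0.013, -0.168], [0.05, 0, 0]],
    [[0, 0.017, -0.226], [0.07, 0, 0]],
    [[0, 0.021, -0.284], [0.09, 0, 0]],
    [[0, 0.025, -0.338], [0.09, 0, 0]],
    [[0, 0.029, -0.386], [0.09, 0, 0]],
  ],
)

```text
clock: 17.9
tcp_pos: [0.5308, -0.1538, 0.2016]
tool_rot: [1.335, 1.569, 2.977]
force: [0.8, 0.5, -2.3]
grip_width: 0.0597
```

Call:
apply_moves(
  plan=[
    [[0, -0.001, -0.04], [0, 0, 0]],
    [[0, -0.002, -0.067], [0, 0, 0]],
    [[0, -0.002, -0.082], [0, 0, 0]],
    [[0.01, -0.002, -0.089], [0, 0, 0]],
    [[0.03, -0.002, -0.09], [0, 0, 0]],
    [[0.06, -0.002, -0.09], [0, 0, 0]],
    [[0.085, -0.002, -0.09], [0, 0, 0]],
    [[0.1, -0.002, -0.09], [0, 0, 0]],
  ],
)

```text
clock: 18.9
tcp_pos: [0.5396, -0.2395, 0.1009]
tool_rot: [1.018, 1.568, 2.663]
force: [0.2, 0.1, -2.6]
grip_width: 0.059
```

```bash
python3 - <<'E'
from h import *
from plant import *
plan([.5402,-.242,.04],.072)
s=state();c=capture("wrist");T=wristT(s,c)
overlay(c["pixels"],c,T,[("dry",0,(502.4,-244.7,.072),(0,0,255))],1.4,(0,0,560,420),"pics/o11.png")
E
```

```text
t 18.9 tcp [ 0.5396 -0.2395  0.1009] d [0.0609, -0.0006, -0.0026] w [0.002, 0.001, -0.002] |d| 0.061 w/J [-0.42  0.28 -0.14  1.16  0.   -0.49] F [ 0.2  0.1 -2.6] g 0.059
```

View pics/o11.png

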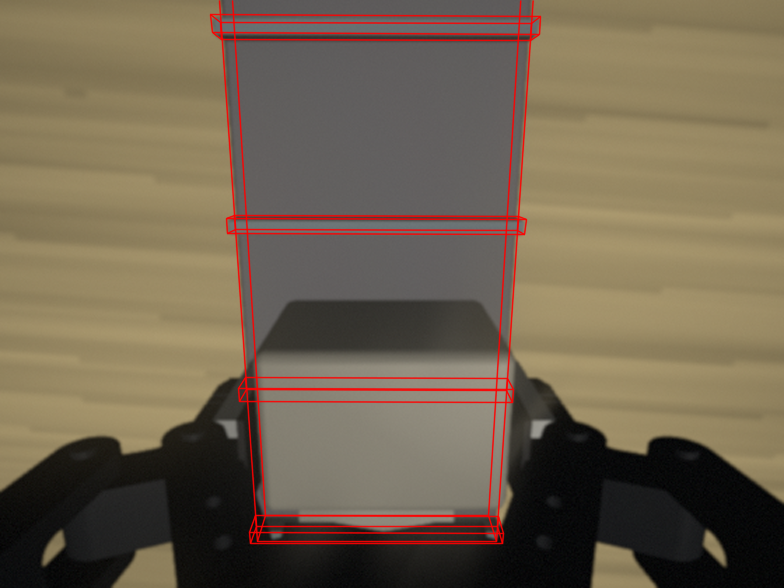

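Call:
apply_moves(
  plan=[
    [[0.015, -0.0005, -0.0025], [0, 0, 0]],
    [[0.035, -0.0005, -0.0025], [0, 0, 0]],
    [[0.05, -0.0005, -0.0025], [0, 0, 0]],
    [[0.058, -0.0005, -0.0025], [0, 0, 0]],
    [[0.062, -0.0005, -0.0025], [0, 0, 0]],
    [[0.064, -0.0005, -0.0025], [0, 0, 0]],
    [[0.065, -0.0005, -0.0025], [0, 0, 0]],
    [[0.066, -0.0005, -0.0025], [0, 0, 0]],
  ],
)

```text
clock: 19.95
tcp_pos: [0.5416, -0.2433, 0.0374]
tool_rot: [-2.071, 1.57, -0.427]
force: [0.2, -0.7, -1.6]
grip_width: 0.0595
```

Call:
apply_moves(
  plan=[
    [[0.0005, 0, 0], [0, 0, 0]],
    [[0.001, 0, 0], [0, 0, 0]],
    [[0.0015, 0, 0], [0, 0, 0]],
  ],
)

```text
clock: 20.32
tcp_pos: [0.5413, -0.2432, 0.0355]
tool_rot: [-1.902, 1.571, -0.258]
force: [0.9, 0.5, -2.5]
grip_width: 0.0594
```

```bash
python3 - <<'E'
from h import *
plan([.5402,-.242,.0323],.072)
E
```

```text
t 20.32 tcp [ 0.5413 -0.2432  0.0355] d [0.0032, 0.001, 0.0013] w [0.001, -0.0, 0.0] |d| 0.004 w/J [-0.42  0.32 -0.23  1.02  0.   -0.5 ] F [ 0.9  0.5 -2.5] g 0.0594
```

Call:
apply_moves(
  plan=[
    [[0.0005, 0.001, 0.001], [0, 0, 0]],
    [[0.001, 0.001, 0.001], [0, 0, 0]],
    [[0.0015, 0.001, 0.001], [0, 0, 0]],
    [[0.002, 0.001, 0.001], [0, 0, 0]],
    [[0.0025, 0.001, 0.001], [0, 0, 0]],
    [[0.003, 0.001, 0.001], [0, 0, 0]],
  ],
)

```text
clock: 21.08
tcp_pos: [0.5402, -0.2423, 0.0324]
tool_rot: [1.19, 1.571, 2.834]
force: [0.8, 0.7, -1.9]
grip_width: 0.0592
```

Call:
apply_moves(
  plan=[
    [[0.0005, 0, 0], [0, 0, 0]],
    [[0.001, 0, 0], [0, 0, 0]],
  ],
)

```text
clock: 21.32
tcp_pos: [0.5402, -0.2423, 0.0323]
tool_rot: [-2.124, 1.57, -0.48]
force: [-3.3, 1.2, 6.4]
grip_width: 0.0591
```

Contact at about the expected height (0.0323); release and lift.

Call:
apply_moves(
  plan=[
    [[0, 0, 0], [0, 0, 0]],
    [[0, 0, 0], [0, 0, 0]],
    [[0, 0, 0], [0, 0, 0]],
    [[0, 0, 0], [0, 0, 0]],
    [[0, 0, 0], [0, 0, 0]],
  ],
  jaw=1,
)

```text
clock: 21.95
tcp_pos: [0.5402, -0.2423, 0.0314]
tool_rot: [0.962, 1.571, 2.606]
force: [0.6, 0.0, -0.5]
grip_width: 0.0856
```

Call:
apply_moves(
  plan=[
    [[-0.01, 0, 0], [0, 0, 0]],
    [[-0.03, 0, 0], [0, 0, 0]],
    [[-0.07, 0, 0], [0, 0, 0]],
    [[-0.11, 0, 0], [0, 0, 0]],
    [[-0.15, 0, 0], [0, 0, 0]],
    [[-0.18, 0, 0], [0, 0, 0]],
    [[-0.195, 0, 0], [0, 0, 0]],
    [[-0.2, 0, 0], [0, 0, 0]],
  ],
)

```text
clock: 22.95
tcp_pos: [0.5405, -0.2424, 0.2322]
tool_rot: [-2.078, 1.57, -0.434]
force: [-0.3, -0.6, -0.6]
grip_width: 0.0855
```

```bash
python3 - <<'E'
from h import *
from plant import *
plan([.5684,.2279,.22],.072)
s=state();c=capture("wrist");T=wristT(s,c)
overlay(c["pixels"],c,T,[("dry",0,(502.4,-244.7,.072),(0,0,255)),("plain",20,(539.3,-242,.072),(0,255,0)),("coping",20,(613.1,-236.7,.072),(0,255,0))],2,(130,80,300,300),"pics/o12.png")
E
```

```text
t 22.95 tcp [ 0.5405 -0.2424  0.2322] d [0.012, -0.0623, 0.467] w [0.001, -0.001, 0.001] |d| 0.471 w/J [-0.42  0.25  0.12  1.43 -0.   -0.49] F [-0.3 -0.6 -0.6] g 0.0855
```

View pics/o12.png

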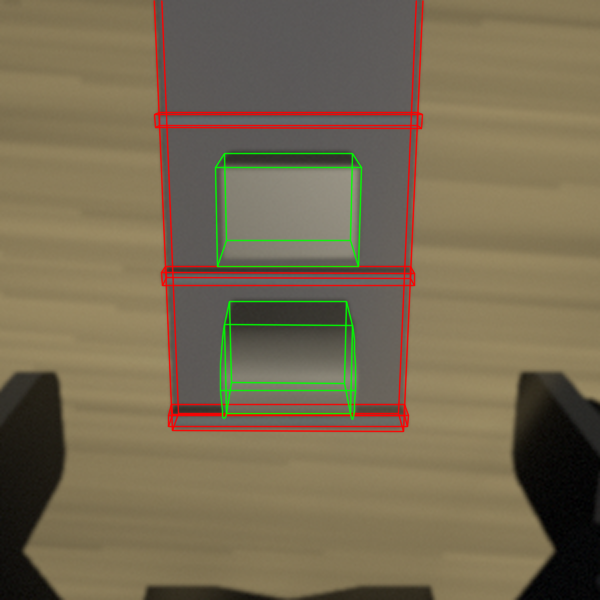

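Call:
apply_moves(
  plan=[
    [[0, -0.003, 0.02], [0, 0, 0]],
    [[0, -0.01, 0.075], [0, 0, 0]],
    [[0, -0.018, 0.135], [0, 0, 0]],
    [[0, -0.026, 0.195], [0, 0, 0]],
    [[0, -0.034, 0.255], [0, 0, 0]],
    [[0, -0.042, 0.315], [0, 0, 0]],
    [[0.005, -0.049, 0.37], [0, 0, 0]],
    [[0.01, -0.055, 0.415], [0, 0, 0]],
  ],
)

```text
clock: 24.0
tcp_pos: [0.5634, 0.1787, 0.22]
tool_rot: [1.643, 1.569, -2.994]
force: [-0.1, -0.3, -0.1]
grip_width: 0.0856
```

Call:
apply_moves(
  plan=[
    [[0, -0.004, 0.03], [0, 0, 0]],
    [[0, -0.006, 0.047], [0, 0, 0]],
    [[0, -0.007, 0.052], [0, 0, 0]],
    [[0, -0.007, 0.052], [0, 0, 0]],
  ],
)

```text
clock: 24.5
tcp_pos: [0.5678, 0.2276, 0.2213]
tool_rot: [2.309, 1.57, -2.331]
force: [0.6, 0.4, 0.5]
grip_width: 0.0852
```

```bash
python3 - <<'E'
from h import *
from plant import *
plan([.5684,.2279,.033],.072)
s=state();c=capture("wrist");T=wristT(s,c)
overlay(c["pixels"],c,T,[("drum",22,(568.4,227.9,0),(0,255,0)),("step",22,(643,227,-.1),(0,0,255))],2,(150,80,300,300),"pics/o13.png")
E
```

```text
t 24.5 tcp [0.5678 0.2276 0.2213] d [0.1883, -0.0007, 0.0004] w [0.001, -0.0, -0.0] |d| 0.188 w/J [ 0.38  0.29  0.15  1.42 -0.    0.31] F [0.6 0.4 0.5] g 0.0852
```

View pics/o13.png

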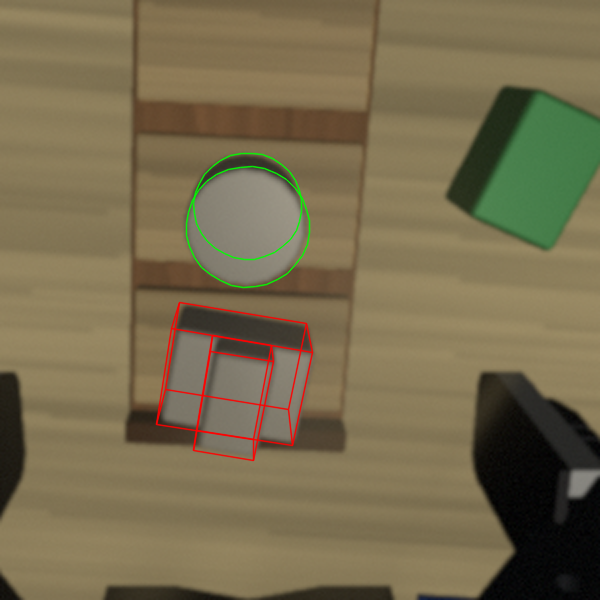

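Call:
apply_moves(
  plan=[
    [[0.01, -0.0005, 0.0005], [0, 0, 0]],
    [[0.045, -0.0005, 0.0005], [0, 0, 0]],
    [[0.09, -0.0005, 0.0005], [0, 0, 0]],
    [[0.13, -0.0005, 0.0005], [0, 0, 0]],
    [[0.16, -0.0005, 0.0005], [0, 0, 0]],
    [[0.18, -0.0005, 0.0005], [0, 0, 0]],
    [[0.188, -0.0005, 0.0005], [0, 0, 0]],
    [[0.188, -0.0005, 0.0005], [0, 0, 0]],
  ],
)

```text
clock: 25.55
tcp_pos: [0.5682, 0.228, 0.0332]
tool_rot: [1.912, 1.57, -2.728]
force: [0.3, -0.4, 0.8]
grip_width: 0.0856
```

Call:
apply_moves(
  plan=[
    [[0, 0, 0], [0, 0, 0]],
    [[0, 0, 0], [0, 0, 0]],
    [[0, 0, 0], [0, 0, 0]],
    [[0, 0, 0], [0, 0, 0]],
    [[0, 0, 0], [0, 0, 0]],
    [[0, 0, 0], [0, 0, 0]],
    [[0, 0, 0], [0, 0, 0]],
  ],
  jaw=-1,
  force=45,
)

```text
clock: 26.42
tcp_pos: [0.5692, 0.2287, 0.0348]
tool_rot: [-1.43, 1.568, 0.214]
force: [-1.3, -1.0, 5.0]
grip_width: 0.0488
```

```bash
python3 - <<'E'
from h import *
from plant import *
plan([.5684,.2279,.033],.072)
s=state();c=capture("wrist");T=wristT(s,c)
overlay(c["pixels"],c,T,[("drum",22,(568.4,227.9,.0),(0,0,255))],1.8,(80,100,400,310),"pics/o14.png")
E
```

```text
t 26.43 tcp [0.5692 0.2287 0.0348] d [0.0018, 0.0009, -0.0008] w [0.001, 0.0, 0.002] |d| 0.002 w/J [ 0.38  0.35 -0.19  1.03 -0.    0.31] F [-1.3 -1.   5. ] g 0.0488
```

View pics/o14.png

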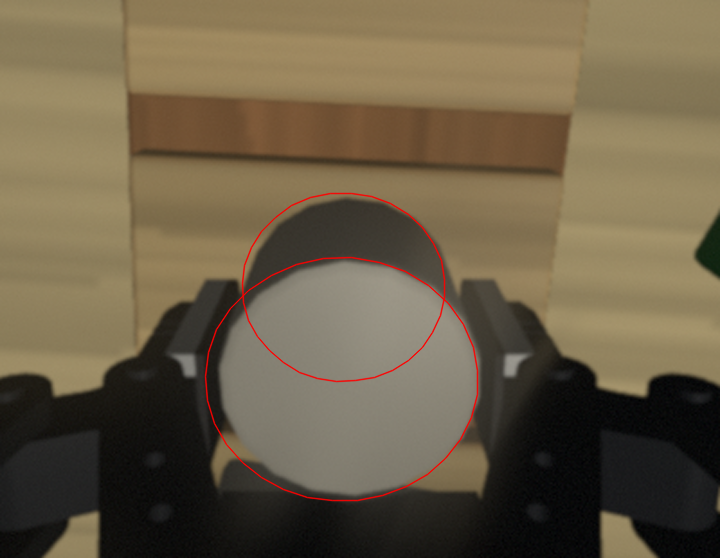

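Call:
apply_moves(
  plan=[
    [[-0.005, 0, 0], [0, 0, 0]],
    [[-0.02, 0, 0], [0, 0, 0]],
    [[-0.05, 0, 0], [0, 0, 0]],
    [[-0.09, 0, 0], [0, 0, 0]],
    [[-0.13, 0, 0], [0, 0, 0]],
    [[-0.155, 0, 0], [0, 0, 0]],
    [[-0.167, 0, 0], [0, 0, 0]],
    [[-0.17, 0, 0], [0, 0, 0]],
  ],
)

```text
clock: 27.48
tcp_pos: [0.5685, 0.2286, 0.204]
tool_rot: [-1.176, 1.57, 0.468]
force: [0.3, 0.2, -2.4]
grip_width: 0.0489
```

```bash
python3 - <<'E'
from h import *
plan([.4663,-.2474,.2],.072)
E
```

```text
t 27.48 tcp [0.5685 0.2286 0.204 ] d [0.0038, 0.1368, -0.4673] w [0.001, 0.0, 0.001] |d| 0.487 w/J [0.38 0.29 0.11 1.39 0.   0.31] F [ 0.3  0.2 -2.4] g 0.0489
```

Call:
apply_moves(
  plan=[
    [[0, 0.004, -0.015], [0, 0, 0]],
    [[0, 0.016, -0.055], [0, 0, 0]],
    [[0, 0.032, -0.11], [0, 0, 0]],
    [[0, 0.048, -0.165], [0, 0, 0]],
    [[0, 0.064, -0.22], [0, 0, 0]],
    [[0, 0.08, -0.275], [0, 0, 0]],
    [[0, 0.096, -0.328], [0, 0, 0]],
    [[0, 0.11, -0.376], [0, 0, 0]],
  ],
)

```text
clock: 28.48
tcp_pos: [0.4841, -0.1567, 0.2023]
tool_rot: [1.345, 1.569, 2.988]
force: [1.1, -0.4, -1.4]
grip_width: 0.049
```

Call:
apply_moves(
  plan=[
    [[0, 0.012, -0.04], [0, 0, 0]],
    [[0, 0.02, -0.068], [0, 0, 0]],
    [[0, 0.025, -0.084], [0, 0, 0]],
    [[0.01, 0.027, -0.091], [0, 0, 0]],
    [[0.03, 0.027, -0.091], [0, 0, 0]],
    [[0.06, 0.027, -0.091], [0, 0, 0]],
    [[0.085, 0.027, -0.091], [0, 0, 0]],
    [[0.1, 0.027, -0.091], [0, 0, 0]],
  ],
)

```text
clock: 29.48
tcp_pos: [0.4651, -0.246, 0.1014]
tool_rot: [0.931, 1.568, 2.576]
force: [-0.2, 0.2, -1.0]
grip_width: 0.0491
```

```bash
python3 - <<'E'
from h import *
from plant import *
plan([.4663,-.2474,.037],.072)
s=state();c=capture("wrist");T=wristT(s,c)
overlay(c["pixels"],c,T,[("dry",0,(502.4,-244.7,.072),(0,0,255))],1.4,(0,0,560,420),"pics/o15.png")
E
```

```text
t 29.48 tcp [ 0.4651 -0.246   0.1014] d [0.0644, -0.0012, -0.0016] w [0.002, 0.002, -0.002] |d| 0.064 w/J [-0.49  0.16 -0.28  1.13  0.   -0.56] F [-0.2  0.2 -1. ] g 0.0491
```

View pics/o15.png

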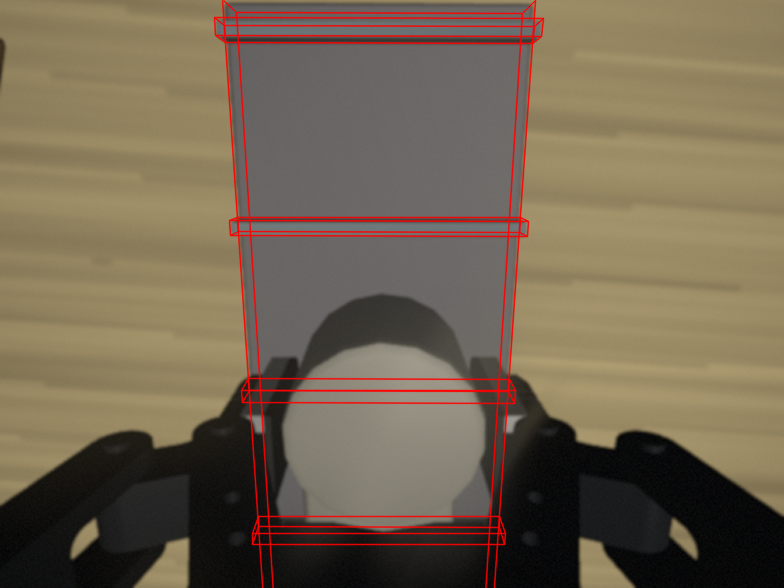

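Call:
apply_moves(
  plan=[
    [[0.015, -0.0005, -0.001], [0, 0, 0]],
    [[0.035, -0.0005, -0.001], [0, 0, 0]],
    [[0.05, -0.0005, -0.001], [0, 0, 0]],
    [[0.058, -0.0005, -0.001], [0, 0, 0]],
    [[0.062, -0.0005, -0.001], [0, 0, 0]],
    [[0.064, -0.0005, -0.001], [0, 0, 0]],
    [[0.065, -0.0005, -0.001], [0, 0, 0]],
    [[0.066, -0.0005, -0.001], [0, 0, 0]],
  ],
)

```text
clock: 30.52
tcp_pos: [0.4667, -0.2483, 0.0378]
tool_rot: [-2.103, 1.57, -0.459]
force: [0.3, 0.5, -1.5]
grip_width: 0.0487
```

```bash
python3 - <<'E'
from h import *
plan([.4663,-.2474,.0328],.072)
E
```

```text
t 30.52 tcp [ 0.4667 -0.2483  0.0378] d [0.005, 0.0004, 0.001] w [0.001, -0.0, 0.001] |d| 0.005 w/J [-0.49  0.2  -0.38  0.99  0.   -0.56] F [ 0.3  0.5 -1.5] g 0.0487
```

Call:
apply_moves(
  plan=[
    [[0.0005, 0.0005, 0.001], [0, 0, 0]],
    [[0.0015, 0.0005, 0.001], [0, 0, 0]],
    [[0.0025, 0.0005, 0.001], [0, 0, 0]],
    [[0.003, 0.0005, 0.001], [0, 0, 0]],
    [[0.0035, 0.0005, 0.001], [0, 0, 0]],
    [[0.004, 0.0005, 0.001], [0, 0, 0]],
    [[0.0045, 0.0005, 0.001], [0, 0, 0]],
    [[0.005, 0.0005, 0.001], [0, 0, 0]],
  ],
)

```text
clock: 31.52
tcp_pos: [0.4659, -0.2473, 0.0328]
tool_rot: [-2.289, 1.571, -0.645]
force: [-3.3, 1.6, 4.7]
grip_width: 0.0489
```

Call:
apply_moves(
  plan=[
    [[0.0005, 0, 0], [0, 0, 0]],
    [[0.001, 0, 0], [0, 0, 0]],
  ],
)

```text
clock: 31.78
tcp_pos: [0.4659, -0.2473, 0.0328]
tool_rot: [-2.108, 1.57, -0.464]
force: [-5.7, 1.9, 13.5]
grip_width: 0.0493
```

Call:
apply_moves(
  plan=[
    [[-0.001, 0, 0], [0, 0, 0]],
    [[-0.001, 0, 0], [0, 0, 0]],
  ],
)

```text
clock: 32.02
tcp_pos: [0.466, -0.2473, 0.0328]
tool_rot: [-2.184, 1.57, -0.54]
force: [-1.8, 0.6, 4.1]
grip_width: 0.0487
```

Call:
apply_moves(
  plan=[
    [[0, 0, 0], [0, 0, 0]],
    [[0, 0, 0], [0, 0, 0]],
    [[0, 0, 0], [0, 0, 0]],
    [[0, 0, 0], [0, 0, 0]],
    [[0, 0, 0], [0, 0, 0]],
    [[0, 0, 0], [0, 0, 0]],
  ],
  jaw=1,
)

```text
clock: 32.78
tcp_pos: [0.4659, -0.2472, 0.0325]
tool_rot: [-0.841, 1.571, 0.803]
force: [-0.4, 0.9, -0.4]
grip_width: 0.0856
```

Call:
apply_moves(
  plan=[
    [[-0.01, 0, 0], [0, 0, 0]],
    [[-0.03, 0, 0], [0, 0, 0]],
    [[-0.07, 0, 0], [0, 0, 0]],
    [[-0.11, 0, 0], [0, 0, 0]],
    [[-0.15, 0, 0], [0, 0, 0]],
    [[-0.18, 0, 0], [0, 0, 0]],
    [[-0.195, 0, 0], [0, 0, 0]],
    [[-0.2, 0, 0], [0, 0, 0]],
  ],
)

```text
clock: 33.78
tcp_pos: [0.4661, -0.2473, 0.2332]
tool_rot: [-2.129, 1.57, -0.485]
force: [0.3, 0.2, 0.0]
grip_width: 0.0853
```

```bash
python3 - <<'E'
from h import *
from plant import *
plan([.643,.227,.22],-.1)
s=state();c=capture("wrist");T=wristT(s,c)
overlay(c["pixels"],c,T,[("dry",0,(502.4,-244.7,.072),(0,0,255)),("plain",20,(539.3,-242,.072),(0,255,0)),("drum",20,(465.5,-247.4,.072),(0,255,0))],2,(130,80,300,300),"pics/o16.png")
E
```

```text
t 33.77 tcp [ 0.4661 -0.2473  0.2332] d [0.0131, -0.2111, 0.4601] w [0.173, -0.0, 0.001] |d| 0.506 w/J [-0.49  0.13 -0.03  1.41  0.   -0.56] F [0.3 0.2 0. ] g 0.0853
```

View pics/o16.png

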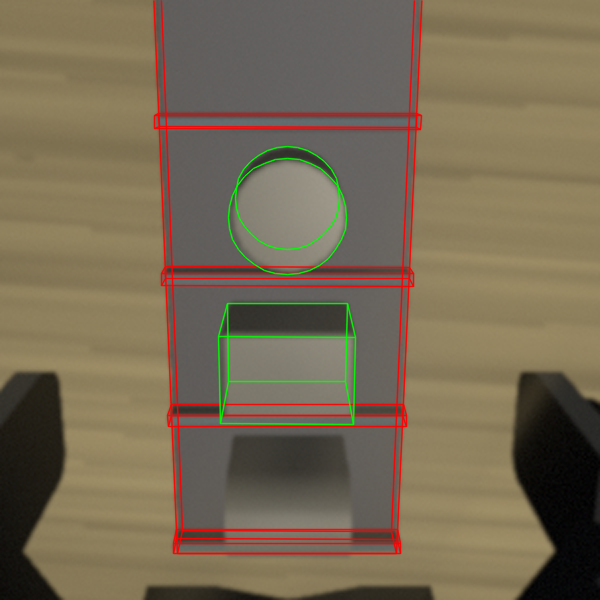

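Call:
apply_moves(
  plan=[
    [[0, -0.009, 0.02], [0, 0, 0]],
    [[0, -0.03, 0.065], [0.03, 0, 0]],
    [[0, -0.055, 0.12], [0.06, 0, 0]],
    [[0, -0.08, 0.175], [0.09, 0, 0]],
    [[0, -0.105, 0.23], [0.12, 0, 0]],
    [[0, -0.13, 0.285], [0.15, 0, 0]],
    [[0.005, -0.155, 0.338], [0.17, 0, 0]],
    [[0.01, -0.178, 0.388], [0.17, 0, 0]],
  ],
)

```text
clock: 34.83
tcp_pos: [0.615, 0.1547, 0.2206]
tool_rot: [1.957, 1.569, -2.852]
force: [-0.2, 0.2, -0.8]
grip_width: 0.0855
```

```bash
python3 - <<'E'
from h import *
plan([.643,.227,.22],-.1)
E
```

```text
t 34.83 tcp [0.615  0.1547 0.2206] d [0.0005, -0.0209, 0.0747] w [0.004, -0.001, -0.002] |d| 0.078 w/J [ 0.25  0.34  0.21  1.44 -0.    0.34] F [-0.2  0.2 -0.8] g 0.0855
```

Call:
apply_moves(
  plan=[
    [[0, -0.012, 0.04], [0, 0, 0]],
    [[0, -0.018, 0.062], [0, 0, 0]],
    [[0, -0.02, 0.07], [0, 0, 0]],
    [[0, -0.02, 0.072], [0, 0, 0]],
    [[0, -0.02, 0.072], [0, 0, 0]],
  ],
)

```text
clock: 35.45
tcp_pos: [0.6417, 0.2216, 0.2225]
tool_rot: [2.363, 1.57, -2.447]
force: [0.1, -0.2, 0.0]
grip_width: 0.085
```

```bash
python3 - <<'E'
from h import *
from plant import *
plan([.643,.227,.030],-.1)
s=state();c=capture("wrist");T=wristT(s,c)
overlay(c["pixels"],c,T,[("step",22,(643,227,-.1),(0,0,255))],3,(180,100,220,180),"pics/o17.png")
E
```

```text
t 35.45 tcp [0.6417 0.2216 0.2225] d [0.1925, -0.0009, 0.0056] w [0.002, -0.0, -0.0] |d| 0.193 w/J [ 0.33  0.43  0.34  1.48 -0.    0.43] F [ 0.1 -0.2  0. ] g 0.085
```

View pics/o17.png

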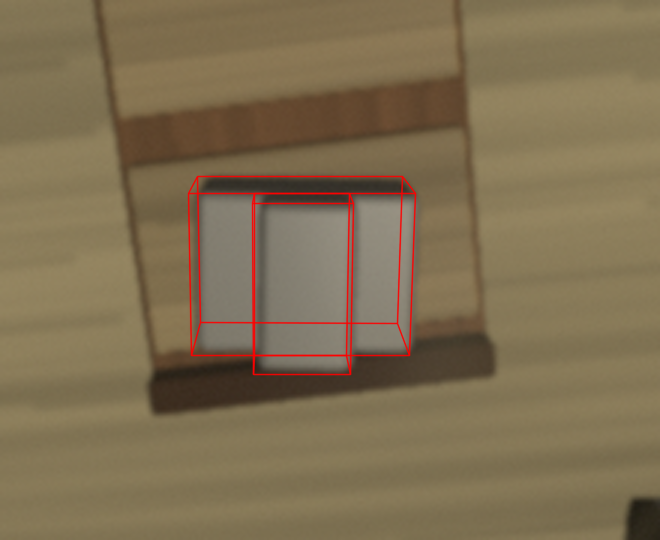

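Call:
apply_moves(
  plan=[
    [[0.01, -0.001, 0.007], [0, 0, 0]],
    [[0.045, -0.001, 0.007], [0, 0, 0]],
    [[0.09, -0.001, 0.007], [0, 0, 0]],
    [[0.13, -0.001, 0.007], [0, 0, 0]],
    [[0.16, -0.001, 0.007], [0, 0, 0]],
    [[0.18, -0.001, 0.007], [0, 0, 0]],
    [[0.191, -0.001, 0.007], [0, 0, 0]],
    [[0.191, -0.001, 0.007], [0, 0, 0]],
  ],
)

```text
clock: 36.5
tcp_pos: [0.6431, 0.2291, 0.0307]
tool_rot: [1.991, 1.569, -2.819]
force: [0.3, 0.6, -0.1]
grip_width: 0.0855
```

Call:
apply_moves(
  plan=[
    [[0, 0, 0], [0, 0, 0]],
    [[0, 0, 0], [0, 0, 0]],
    [[0, 0, 0], [0, 0, 0]],
    [[0, 0, 0], [0, 0, 0]],
    [[0, 0, 0], [0, 0, 0]],
    [[0, 0, 0], [0, 0, 0]],
  ],
  jaw=-1,
  force=45,
)

```text
clock: 37.25
tcp_pos: [0.6445, 0.2295, 0.0331]
tool_rot: [-1.293, 1.568, 0.181]
force: [-0.6, -0.9, 5.6]
grip_width: 0.0611
```

```bash
python3 - <<'E'
from h import *
from plant import *
plan([.643,.2283,.031],-.1)
s=state();c=capture("wrist");T=wristT(s,c)
overlay(c["pixels"],c,T,[("step",22,(643,228.3,-.1),(0,0,255))],1.8,(80,100,400,310),"pics/o18.png")
E
```

```text
t 37.25 tcp [0.6445 0.2295 0.0331] d [0.0021, 0.0014, -0.0013] w [0.003, 0.001, 0.002] |d| 0.003 w/J [ 0.34  0.48  0.    1.09 -0.    0.44] F [-0.6 -0.9  5.6] g 0.0611
```

View pics/o18.png

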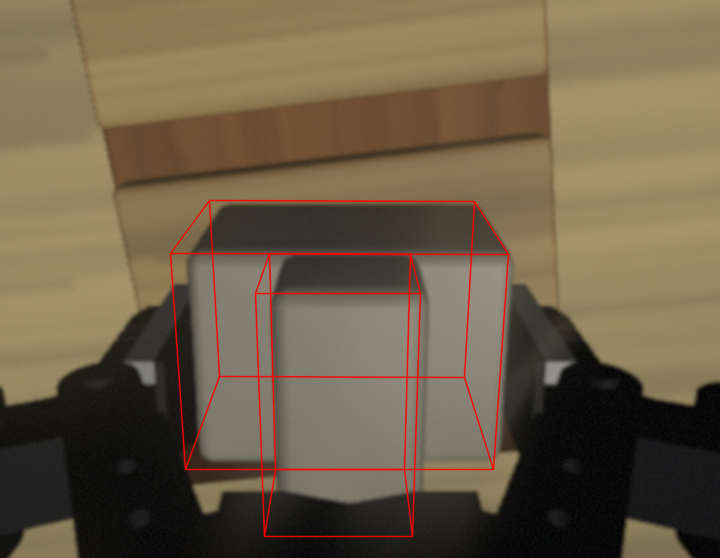

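Call:
apply_moves(
  plan=[
    [[-0.005, 0, 0], [0, 0, 0]],
    [[-0.02, 0, 0], [0, 0, 0]],
    [[-0.05, 0, 0], [0, 0, 0]],
    [[-0.09, 0, 0], [0, 0, 0]],
    [[-0.13, 0, 0], [0, 0, 0]],
    [[-0.155, 0, 0], [0, 0, 0]],
    [[-0.167, 0, 0], [0, 0, 0]],
    [[-0.17, 0, 0], [0, 0, 0]],
  ],
)

```text
clock: 38.3
tcp_pos: [0.6437, 0.2294, 0.202]
tool_rot: [-0.972, 1.57, 0.502]
force: [-0.1, -0.3, -2.4]
grip_width: 0.0612
```

```bash
python3 - <<'E'
from h import *
plan([.3927,-.2527,.2],.072)
E
```

```text
t 38.3 tcp [0.6437 0.2294 0.202 ] d [0.0017, 0.2032, -0.5041] w [-0.169, 0.0, 0.0] |d| 0.544 w/J [0.34 0.44 0.31 1.44 0.   0.44] F [-0.1 -0.3 -2.4] g 0.0612
```

Call:
apply_moves(
  plan=[
    [[0, 0.006, -0.015], [0, 0, 0]],
    [[0, 0.022, -0.055], [-0.02, 0, 0]],
    [[0, 0.044, -0.11], [-0.05, 0, 0]],
    [[0, 0.066, -0.164], [-0.08, 0, 0]],
    [[0, 0.088, -0.218], [-0.11, 0, 0]],
    [[0, 0.11, -0.272], [-0.14, 0, 0]],
    [[0, 0.132, -0.326], [-0.17, 0, 0]],
    [[0, 0.153, -0.38], [-0.17, 0, 0]],
  ],
)

```text
clock: 39.3
tcp_pos: [0.4519, -0.1356, 0.2003]
tool_rot: [1.419, 1.569, 3.063]
force: [1.4, -1.4, -3.0]
grip_width: 0.061
```

```bash
python3 - <<'E'
from h import *
plan([.3927,-.2527,.2],.072)
E
```

```text
t 39.3 tcp [ 0.4519 -0.1356  0.2003] d [0.0004, 0.0677, -0.1124] w [0.001, 0.0, -0.002] |d| 0.131 w/J [-0.29  0.03 -0.21  1.33 -0.   -0.36] F [ 1.4 -1.4 -3. ] g 0.061
```

Call:
apply_moves(
  plan=[
    [[0, 0.025, -0.042], [0, 0, 0]],
    [[0, 0.045, -0.075], [0, 0, 0]],
    [[0, 0.06, -0.1], [0, 0, 0]],
    [[0.01, 0.067, -0.112], [0, 0, 0]],
    [[0.03, 0.0685, -0.115], [0, 0, 0]],
    [[0.06, 0.0685, -0.115], [0, 0, 0]],
    [[0.085, 0.0685, -0.115], [0, 0, 0]],
    [[0.1, 0.0685, -0.115], [0, 0, 0]],
  ],
)

```text
clock: 40.3
tcp_pos: [0.3933, -0.2527, 0.0991]
tool_rot: [0.873, 1.568, 2.517]
force: [0.1, 0.1, -3.1]
grip_width: 0.061
```

```bash
python3 - <<'E'
from h import *
from plant import *
plan([.3927,-.2527,.036],.072)
s=state();c=capture("wrist");T=wristT(s,c)
overlay(c["pixels"],c,T,[("dry",0,(502.4,-244.7,.072),(0,0,255))],1.4,(0,0,560,420),"pics/o19.png")
E
```

```text
t 40.3 tcp [ 0.3933 -0.2527  0.0991] d [0.0631, 0.0005, -0.0001] w [0.002, 0.002, -0.002] |d| 0.063 w/J [-0.57  0.06 -0.41  1.11  0.   -0.64] F [ 0.1  0.1 -3.1] g 0.061
```

View pics/o19.png

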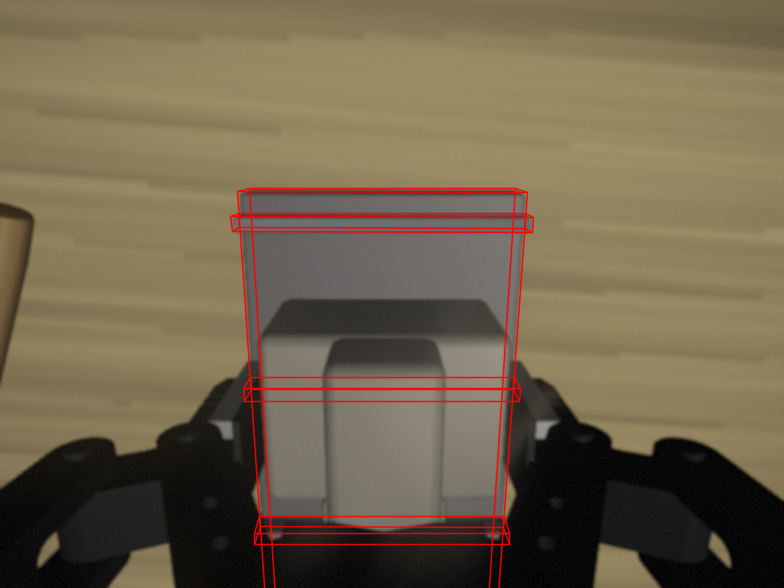

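Call:
apply_moves(
  plan=[
    [[0.015, 0, 0], [0, 0, 0]],
    [[0.035, 0, 0], [0, 0, 0]],
    [[0.05, 0, 0], [0, 0, 0]],
    [[0.057, 0, 0], [0, 0, 0]],
    [[0.061, 0, 0], [0, 0, 0]],
    [[0.063, 0, 0], [0, 0, 0]],
    [[0.0635, 0, 0], [0, 0, 0]],
    [[0.0635, 0, 0], [0, 0, 0]],
  ],
)

```text
clock: 41.35
tcp_pos: [0.3949, -0.2539, 0.0383]
tool_rot: [-2.222, 1.57, -0.578]
force: [-0.4, -0.2, -2.6]
grip_width: 0.0612
```

```bash
python3 - <<'E'
from h import *
plan([.3927,-.2527,.0311],.072)
E
```

```text
t 41.35 tcp [ 0.3949 -0.2539  0.0383] d [0.0072, 0.0021, 0.0014] w [0.001, -0.0, 0.0] |d| 0.008 w/J [-0.57  0.1  -0.5   0.97 -0.   -0.64] F [-0.4 -0.2 -2.6] g 0.0612
```

Call:
apply_moves(
  plan=[
    [[0.001, 0.001, 0.0007], [0, 0, 0]],
    [[0.002, 0.002, 0.0014], [0, 0, 0]],
    [[0.003, 0.002, 0.0014], [0, 0, 0]],
    [[0.004, 0.002, 0.0014], [0, 0, 0]],
    [[0.005, 0.002, 0.0014], [0, 0, 0]],
    [[0.006, 0.002, 0.0014], [0, 0, 0]],
    [[0.0065, 0.002, 0.0014], [0, 0, 0]],
    [[0.007, 0.002, 0.0014], [0, 0, 0]],
  ],
)

```text
clock: 42.35
tcp_pos: [0.3926, -0.2526, 0.0311]
tool_rot: [2.289, 1.571, -2.351]
force: [-1.8, 1.2, 0.5]
grip_width: 0.0611
```

Call:
apply_moves(
  plan=[
    [[0.0005, 0, 0], [0, 0, 0]],
    [[0.001, 0, 0], [0, 0, 0]],
  ],
)

```text
clock: 42.6
tcp_pos: [0.3926, -0.2525, 0.031]
tool_rot: [-2.216, 1.57, -0.572]
force: [-4.5, 3.0, 11.9]
grip_width: 0.0612
```

Call:
apply_moves(
  plan=[
    [[-0.001, 0, 0], [0, 0, 0]],
    [[-0.001, 0, 0], [0, 0, 0]],
  ],
)

```text
clock: 42.85
tcp_pos: [0.3927, -0.2526, 0.0311]
tool_rot: [-2.264, 1.57, -0.62]
force: [0.2, 0.3, -0.3]
grip_width: 0.0612
```

Call:
apply_moves(
  plan=[
    [[0, 0, 0], [0, 0, 0]],
    [[0, 0, 0], [0, 0, 0]],
    [[0, 0, 0], [0, 0, 0]],
    [[0, 0, 0], [0, 0, 0]],
    [[0, 0, 0], [0, 0, 0]],
    [[0, 0, 0], [0, 0, 0]],
  ],
  jaw=1,
)

```text
clock: 43.6
tcp_pos: [0.3926, -0.2525, 0.031]
tool_rot: [-1.578, 1.571, 0.066]
force: [-0.2, 0.1, 0.7]
grip_width: 0.0855
```

Call:
apply_moves(
  plan=[
    [[-0.01, 0, 0], [0, 0, 0]],
    [[-0.03, 0, 0], [0, 0, 0]],
    [[-0.07, 0, 0], [0, 0, 0]],
    [[-0.11, 0, 0], [0, 0, 0]],
    [[-0.15, 0, 0], [0, 0, 0]],
    [[-0.18, 0, 0], [0, 0, 0]],
    [[-0.195, 0, 0], [0, 0, 0]],
    [[-0.2, 0, 0], [0, 0, 0]],
  ],
)

```text
clock: 44.6
tcp_pos: [0.3928, -0.2527, 0.2316]
tool_rot: [-2.19, 1.57, -0.546]
force: [-0.5, -0.1, -0.2]
grip_width: 0.0857
```

```bash
python3 - <<'E'
from h import *
from plant import *
plan([.4,.0,.25],0.072)
s=state();c=capture("wrist");T=wristT(s,c)
overlay(c["pixels"],c,T,[("dry",0,(502.4,-244.7,.072),(0,0,255)),("step",20,(391.7,-252.7,.072),(0,255,0))],2,(130,80,300,300),"pics/o20.png")
cv2.imwrite("pics/side9.png",capture("side")["pixels"]);cv2.imwrite("pics/scene9.png",capture("scene")["pixels"])
E
```

```text
t 44.6 tcp [ 0.3928 -0.2527  0.2316] d [-0.0185, -0.0257, 0.2514] w [0.001, -0.001, 0.001] |d| 0.253 w/J [-0.57  0.02 -0.16  1.4   0.   -0.64] F [-0.5 -0.1 -0.2] g 0.0857
```

View pics/o20.png

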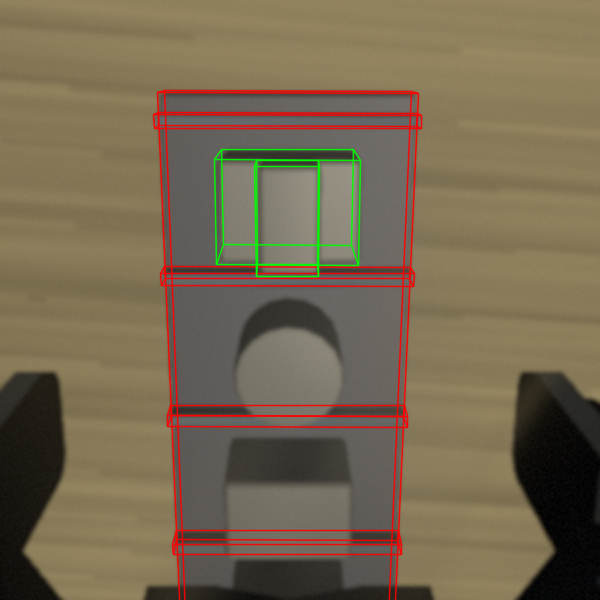

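View pics/scene9.png

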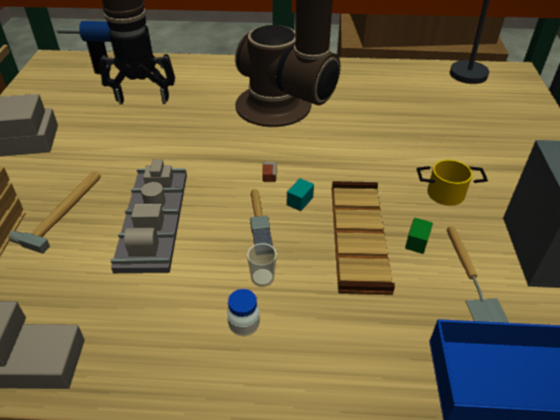

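```bash
python3 - <<'E'
from plant import *
print(finish_job()); print(state()["clock"])
E
```

```text
the job is handed in; nothing more can be done
None
the job is handed in; nothing more can be done
```

All four stones are in the drying rack in reversed order, and the job is handed in at about 45 s of the 109 s allowed. Nearest to farthest on the cleaning rack, they were coping, plain, drum and stepped. The coping stone now stands in the farthest bay, plain in the second farthest, drum in the second nearest and stepped in the nearest.

**Position:** After each release I compared the stone with its intended outline in the wrist camera. All four looked upright, mid-bay and square to within about 1–2 mm. The final scene picture shows the right order with nothing else disturbed, and the gripper was open and about 0.2 m above the rack.

**Set-down:** I lowered each stone in steps of about 0.5–1 mm until it touched. The force at contact stayed under about 15 N, and contact came within about 1 mm of the expected height.

**Disagreements:**
- The fixed cameras and the wrist camera differed by up to about 3–4 mm, so I used the wrist camera for grasping and placing.
- The plain stone looked somewhat lower in the pictures than its listed 46 mm, possibly because its edges are rounded; this did not affect the grasp or placing.

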